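Find the worn lid hinge

ROBOT

A 6-joint arm with a two-finger parallel gripper is mounted at the origin on a cart in front of the work surface, level with it; the furniture and walls round the work are solid. World frame = base frame: x ahead of the robot, y to its left, z up, the work surface at z = 0. Lengths are in m, angles in rad, forces in N, time in s.
With the tool pointing down it reaches from about 0.225 to 0.875 m from the base axis. Payload 3.4 kg.
Tool frame: the origin (TCP) lies at the very end of the fingers, on their centre line; the grasp point (between the pads) lies 19 mm behind it (manip.pinch_z is the distance from the TCP to the grasp point, in m); z points along the fingers, y is the line along which they close (so a half turn about z gives the same grasp; the last joint's range is limited). The gripper opens to 85 mm and grips with 20 to 120 N. Pads are 22 mm wide; open, the fingers measure 114 mm over their backs; the gripper's body (76 mm by 85 mm) begins 54 mm behind the grasp point. The pads swing forward as they close: fully open they stand 13 mm farther back than shut.
Start: joints at [-1.312, 0.276, 1.505, -0, 1.361, -0.121], TCP at [0.213, -0.534, 0.231] pointing down, gripper open.
Joint ranges: [-2.89, 2.89], [-0.75, 2.08], [0.22, 2.7], [-1.18, 4.32], [0.11, 2.71], [-2.7, 2.7]. Speed limits (rad/s): [2.57, 2.57, 3.14, 3.14, 3.14, 3.14].

INTERFACE

Orientations are given as a unit quaternion [w, x, y, z].
In Python, from rig import manip gives the robot as it stands. The module is installed in compiled form; this text tells all that it offers.
- The arm moves only by the shell command python3 -m jog 'ROWS' [FORCE]. ROWS is JSON, a list of rows, each an object of numbers: "dx", "dy", "dz": the shift along the tool's x, y, z each as a share of 25 cm, from -1 to 1; "ax", "ay", "az": the turn, a rotation vector about the tool's x, y, z each as a share of 90 degrees, from -1 to 1; "grip": the opening, from -1 (shut) to 1 (fully open), so that 0 is half open. A call has 1 to 5 rows; each row is the pose to reach, as a shift and turn from the pose commanded when the call began, along the tool's axes at that moment; what a row does not reach only later rows make up. A row lasts 1/12 s, in which the tool goes at most 41.7 mm and 7.16 degrees, less where a joint would pass 70% of its speed; a pose out of reach is approached as far as the arm can. A call with a number of a shift or a turn outside -1 to 1 is refused whole. A call with a gripper value outside its range is refused whole. The fingers move at their own pace and stop on an object; FORCE is the grip in N (left out, the last holds). Time passes only in rows, so rows that repeat a pose let the fingers close. It gives the time, the measured TCP pose, the force, the opening and the grip force at its end, in the units of the state.
- manip.get_state(): the state, without advancing time (a new reading comes with each control period).
- manip.get_image(name): name is "side" or "top" or "wrist"; returns a dict with "img" (420x560x3 uint8, red, green, blue), "mtx" (3x3 intrinsics, pixels), "k1" (the pictures are not rectified: a ray, as slopes to the right and down, at radius r is drawn at 1 + k1 r^2 times it, then the intrinsics apply), "world_to_cam" (4x4, takes a point from world to camera coordinates); the wrist camera has in their place "T_tool_cam" (4x4, takes a point from camera to tool coordinates, whose origin is the TCP and whose axes are the flange's). Camera axes: x right, y down, z forward; pixel columns grow to the right and rows downward; lengths in m; the calibration is good to about 2 mm. A picture is of the moment at which its call begins: read the wrist's pose just before it. There is no depth.
- manip.sign_off(): hands the job in; it is judged then, once.
The state is a dict: "clock": time; "qpos": joint angles; "qd": joint speeds; "effort": joint torques, N m; "position": TCP position; "ee_rot": TCP orientation; "contact_force": force on the tool from outside, world axes, zero at the start; "moment": the same for the moment, N m; "width": finger opening in m; "gripper_force": force on a finger pad.
Only numpy, scipy, OpenCV 4.12 (cv2) and the standard library are available. Lean on these libraries where they do the work, as an engineer would, in place of code of your own. Each camera call takes 0.05 s, during which the arm holds its last target. There are 200 camera calls.

TASK

Test the lid hinges of the two blue cases, the left one first and then the right one: with the closed fingertips under its pull tab lift the lid about half open, then ease off downward to see whether it stays up by itself. Exactly one hinge is worn: leave the lid that holds standing about half open, and bring the one that does not hold back down on the fingertips until it is shut. Never let a lid drop, be gentle with the cases (do not pinch the tab), and leave the other things alone.

Things in the scene. Friction and masses are not known exactly. Their poses are not given: they have to be found in the camera images.
- case_p: First case: blue instrument case with a grey lid, 100 deep (x) x 120 wide (y) x 83 tall overall, on rubber feet, does not shift. Origin: centre of its underside. Its -x side is the front with the pull tab, +x is the back with the hinge, z up. Looks exactly like the other case. The lid is a flat plate, underside 73 above the table when shut, mass about 0.26 kg; it takes about 1 to 8 N at the tab to lift.
- case_q: Second case: blue instrument case with a grey lid, 100 deep (x) x 120 wide (y) x 83 tall overall, on rubber feet, does not shift. Origin: centre of its underside. Its -x side is the front with the pull tab, +x is the back with the hinge, z up. Looks exactly like the other case. The lid is a flat plate, underside 73 above the table when shut, mass about 0.26 kg; it takes about 1 to 8 N at the tab to lift.
- lid_p (a joint): Hinge angle of the lid of case_p, rad: 0 = shut, grows as the lid opens, mechanical stop at 1.7 (half open is about 0.8, that is 45 degrees). The hinge is either sound (its friction carries the lid at any angle) or worn (it hardly brakes and the lid drops as soon as nothing supports it); whether the worn one stands left or right differs from time to time and cannot be seen.
- lid_q (a joint): Hinge angle of the lid of case_q, rad: 0 = shut, grows as the lid opens, mechanical stop at 1.7 (half open is about 0.8, that is 45 degrees). The hinge is either sound (its friction carries the lid at any angle) or worn (it hardly brakes and the lid drops as soon as nothing supports it); whether the worn one stands left or right differs from time to time and cannot be seen.
- tab_p (a point): Middle of the front lower edge of the black pull tab of case_p's lid; moves with the lid. The tab is 60 wide (y), 6 thick, overhangs the case's front wall by 28, underside at 73 when shut, free below: closed fingertips leaning forward about 45 degrees go in under it (on steeper fingers the edge can jam unless drawn back a little while lifting). Axes: lid's, x to the hinge, z out of its top.
- tab_q (a point): Middle of the front lower edge of the black pull tab of case_q's lid; moves with the lid. The tab is 60 wide (y), 6 thick, overhangs the case's front wall by 28, underside at 73 when shut, free below: closed fingertips leaning forward about 45 degrees go in under it (on steeper fingers the edge can jam unless drawn back a little while lifting). Axes: lid's, x to the hinge, z out of its top.
- hinge_p (a point): Middle of the hinge axis of case_p, 54 behind the case's centre and 73 up; the tab's front lower edge lies 132 from it. y is the hinge axis.
- hinge_q (a point): Middle of the hinge axis of case_q, 54 behind the case's centre and 73 up; the tab's front lower edge lies 132 from it. y is the hinge axis.
- glue_stick: Upright white glue stick with a dark cap, 26 across, 88 tall, loose beside one case; a bystander. Origin: centre of its underside.
- amber_jar: Small brown jar with a cork, 41 across, 56 tall, loose beside one case; a bystander. Origin: centre of its underside.
- eraser: Blue and white eraser, 23 x 52 x 14, loose on the left desk; a bystander. Origin: centre of its underside.
There are look-alikes about, which are no part of the job. What is shaped like the case_q but red is not meant.

How it is judged:
On the way, in this order (a step that is already met when the one before it is completed fails the run):
1. the left lid is lifted about half open while the right one is still shut (((world y of case_p above 0 m and value of joint lid_p between 0.6 and 1.05 rad and value of joint lid_q below 0.04 rad) or (world y of case_q above 0 m and value of joint lid_q between 0.6 and 1.05 rad and value of joint lid_p below 0.04 rad))), for 0.2 s.
2. the left lid has been let go, standing half open if it holds or shut if it does not, and the right lid is lifted about half open (((world y of case_p above 0 m and value of joint lid_p between 0.6 and 1.05 rad and value of joint lid_q between 0.6 and 1.05 rad and contact force between the fingers and case_p below 0.5 N) or (world y of case_q above 0 m and value of joint lid_q below 0.04 rad and value of joint lid_p between 0.6 and 1.05 rad and contact force between the fingers and case_q below 0.5 N))), for 0.2 s.
At the end, for the whole second after the job is handed in: The lid whose hinge holds stands by itself, at rest, at 0.60 to 1.05 rad; the lid with the worn hinge is shut (below 0.04 rad) (value of joint lid_p between 0.6 and 1.05 rad and value of joint lid_q below 0.04 rad and velocity of joint lid_p between -0.05 and 0.05 rad/s); the robot touches nothing.
It fails at once if a lid drops (closes faster than 2 rad/s) (velocity of joint any of lid_p, lid_q below -2 rad/s).
It fails at once if a case or its lid is pushed or squeezed with more than 15 N (contact force between any of the fingers, the arm and case_p above 15 N or contact force between any of the fingers, the arm and case_q above 15 N).
It fails at once if a bystander is moved more than 20 mm or tipped over (distance of any of glue_stick, amber_jar, eraser from where it was at the start of the episode above 0.02 m or angle between any of glue_stick, amber_jar, eraser's own z axis and vertical above 0.5 rad).
It also fails if it takes over 61 s, if anything falls off the work surface, if the arm or the gripper's body presses on something with over 40 N, if the wrist force passes 120 N, or if a joint passes its speed limit or range.

## Working session

There is one attempt and no reset: what is moved stays moved. The work goes in short steps, Python scripts to look and compute and a shell command to move; the robot and the scene stay as the last step left them, time stands still between calls to the robot, and variables do not carry over. Pictures are saved under pics/ and viewed, at most 10 in all, crops included, and the job is handed in when it is done.

```bash
mkdir -p pics; python3 - <<'E'
from rig import manip
import cv2,pickle,numpy as np
for n in("side","top"):
    d=manip.get_image(n); cv2.imwrite(f"pics/{n}0.png",d["img"][:,:,::-1]); pickle.dump(d,open(n+".pkl","wb"))
    print(n,d["mtx"].tolist(),d["k1"],np.round(d["world_to_cam"],3).tolist())
print(manip.get_state())
E
```

```text
side [[491.4951092051186, 0.0, 280.07803945716313], [0.0, 491.4951092051186, 210.48343635618977], [0.0, 0.0, 1.0]] -0.12175024517397331 [[-0.976, -0.218, -0.011, 0.534], [-0.144, 0.681, -0.718, 0.115], [0.164, -0.699, -0.696, 1.359], [0.0, 0.0, 0.0, 1.0]]
top [[379.68088760607645, 0.0, 274.85771558569303], [0.0, 379.68088760607645, 206.6202933685956], [0.0, 0.0, 1.0]] -0.04595382586438338 [[-0.138, -0.99, 0.002, 0.068], [-0.97, 0.135, -0.201, 0.572], [0.199, -0.029, -0.98, 1.08], [0.0, 0.0, 0.0, 1.0]]
{'clock': 0.1, 'qpos': array([-1.31197728e+00,  2.76520912e-01,  1.50600754e+00, -2.30648658e-05,
        1.36071534e+00, -1.20994226e-01]), 'qd': array([-1.69994108e-03, -4.13159060e-04, -2.41762034e-03, -7.82220818e-05,
       -1.32247767e-03,  1.33018855e-04]), 'effort': array([ 1.22760437e-03, -4.17701733e+01, -2.46404350e+01, -5.75919421e-05,
        5.80465261e-03,  2.15178130e-05]), 'position': array([ 0.21304662, -0.53356004,  0.230532  ]), 'ee_rot': array([-8.22835739e-04,  9.82021073e-01,  1.88769516e-01, -6.80972455e-05]), 'contact_force': array([ 0.65901406, -0.69774826, -0.18795905]), 'moment': array([ 0.03834191,  0.03586385, -0.0048821 ]), 'gripper_force': 0.0, 'width': 0.08549648840494427}
```

View pics/top0.png

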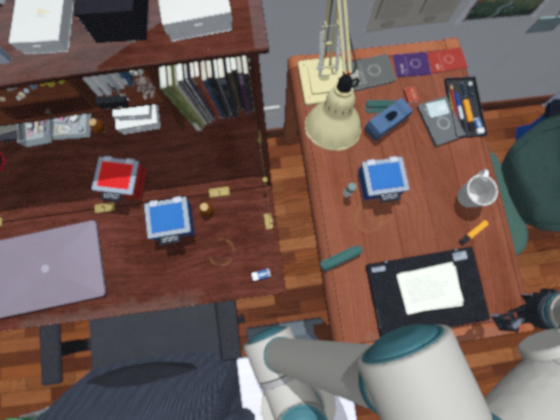

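View pics/side0.png

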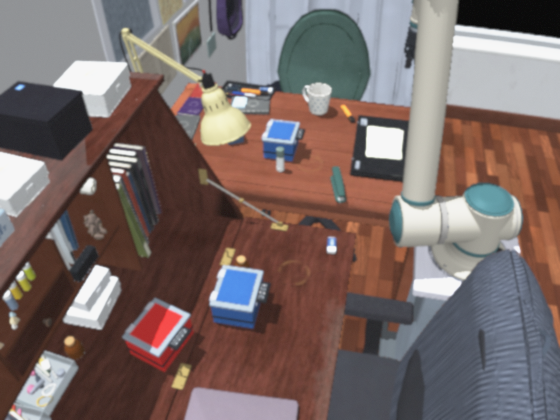

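The top view shows three candidates: the left blue case at (168,219), the right blue case at (385,178) and the red look-alike at (118,177). In the side view they are at (240,290), (282,138) and (158,333). I choose the two blue ones. The glue stick is at (350,190) top, the jar at (205,210) and the eraser at (261,274). Next I check them in an enlarged crop.

```bash
python3 - <<'E'
import cv2,pickle,numpy as np
t=pickle.load(open("top.pkl","rb"))["img"][:,:,::-1]; s=pickle.load(open("side.pkl","rb"))["img"][:,:,::-1]
def c(i,x,y): return cv2.resize(i[y:y+75,x:x+100],(400,300),interpolation=cv2.INTER_CUBIC)
cv2.imwrite("pics/m.png",np.vstack([np.hstack([c(t,130,185),c(t,335,145)]),np.hstack([c(s,190,255),c(s,235,105)])]))
E
```

```text
(no output)
```

View pics/m.png

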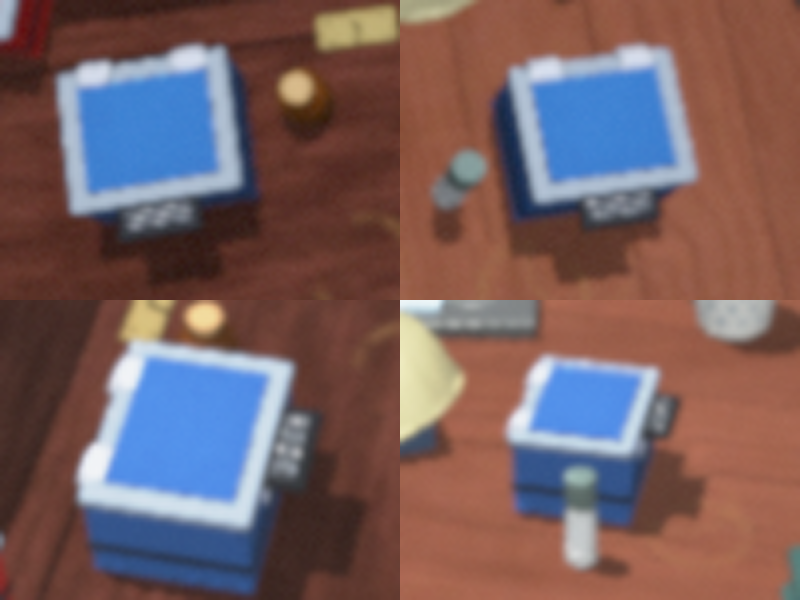

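The crop shows both blue cases with grey lid frames. The black tabs face the robot: left tab front at crop (122,238)–(200,225), right tab at (587,228)–(655,218). The jar stands right of the left case and the glue stick left of the right case. Now I triangulate.

```bash
cat > h.py <<'E'
import cv2,pickle,numpy as np
from rig import manip
from scipy.spatial.transform import Rotation as R
def und(d,p):
    return cv2.undistortPoints(np.array(p,float).reshape(-1,1,2),d["mtx"],np.array([d["k1"],0,0,0,0.])).reshape(-1,2)
def tri(a,pa,b,pb):
    X=cv2.triangulatePoints(a["world_to_cam"][:3],b["world_to_cam"][:3],und(a,pa).T,und(b,pb).T); return (X[:3]/X[3]).T
def plane(d,p,z):
    M=d["world_to_cam"];Rm=M[:3,:3];c=-Rm.T@M[:3,3]
    r=np.c_[und(d,p),np.ones(len(p))]@Rm
    return c+r*((z-c[2])/r[:,2])[:,None]
def pose(): 
    s=manip.get_state(); q=s["ee_rot"]; return s,R.from_quat(np.r_[q[1:],q[0]])
E
python3 - <<'E'
from h import *
t=pickle.load(open("top.pkl","rb"));s=pickle.load(open("side.pkl","rb"))
np.set_printoptions(precision=4,suppress=True)
P={"L":([(57,75),(222,48),(243,190),(72,213),(122,238),(200,225)],(130,185),[(80,197),(132,42),(293,62),(248,228),(300,188),(320,113)],(190,255)),
"R":([(110,68),(268,50),(297,180),(137,203),(187,228),(255,218)],(335,145),[(108,140),(143,58),(260,70),(240,155),(260,137),(278,98)],(235,105))}
for k,(a,ao,b,bo) in P.items():
    a=np.array(a)/4+ao;b=np.array(b)/4+bo
    X=tri(t,a,s,b);print(k);print(X)
    for d,p in((t,a),(s,b)):
        Y=plane(d,p,.083);c=Y[:4].mean(0);v=(Y[0]+Y[1]-Y[2]-Y[3])[:2];w=(Y[0]+Y[3]-Y[1]-Y[2])[:2]
        print(c,np.degrees(np.arctan2(v[1],v[0])),np.degrees(np.arctan2(-w[0],w[1])),np.linalg.norm(v)/2,np.linalg.norm(w)/2)
print("jar",plane(t,[(130+298/4,185+88/4)],.056),"glue",plane(t,[(335+68/4,145+168/4)],.088))
print(pose()[1].as_matrix())
E
```

```text
L
[[0.633  0.3709 0.0782]
 [0.6383 0.2482 0.0742]
 [0.5324 0.2429 0.0748]
 [0.5304 0.3684 0.0748]
 [0.5076 0.3338 0.0738]
 [0.5093 0.2766 0.073 ]]
[0.5812 0.3056 0.083 ] 2.4813158236675665 0.7461938819611832 0.10548961354559128 0.12392188826344218
[0.5822 0.3129 0.083 ] 1.7638630741628707 2.1550800749493417 0.10223636269234436 0.12192790148871195
R
[[ 0.6737 -0.2945  0.0716]
 [ 0.6723 -0.4176  0.0721]
 [ 0.5683 -0.4174  0.074 ]
 [ 0.5644 -0.2945  0.0732]
 [ 0.5481 -0.33    0.0669]
 [ 0.5449 -0.3802  0.0732]]
[ 0.6172 -0.3525  0.083 ] 0.29373015034664496 -0.2909462156692495 0.10397176834553097 0.12207030882171996
[ 0.6163 -0.3417  0.083 ] 1.1383386515094687 1.6379627798581118 0.10619442290876187 0.1230893395143246
jar [[0.6041 0.198  0.056 ]] glue [[ 0.5969 -0.2445  0.088 ]]
[[ 0.9287  0.3708 -0.0004]
 [ 0.3708 -0.9287  0.0016]
 [ 0.0002 -0.0016 -1.    ]]
```

```bash
cat >> h.py <<'E'
def tilt(deg,yaw):
    a=np.radians(deg);return R.from_euler('z',yaw,degrees=True)*R.from_matrix(np.array([[np.cos(a),0,np.sin(a)],[0,-1,0],[np.sin(a),0,-np.cos(a)]]))
def plan(wps,start=None):
    if start is None: s,r=pose();p=s["position"]
    else: p,r=start
    for q,rr in wps:
        q=np.array(q,float);d=r.inv().apply(q-p)/.25;a=(r.inv()*rr).as_rotvec()/(np.pi/2)
        print("d",d.round(3),"a",a.round(3));p,r=q,rr
def show(tgt=None):
    s,r=pose();m=r.as_matrix();print("t%.2f"%s["clock"],"pos",s["position"].round(4),"z",m[:,2].round(3),"y",m[:,1].round(3),"F",s["contact_force"].round(2),"w",round(s["width"],4),"q",s["qpos"].round(2))
E
python3 - <<'E'
from h import *
from scipy.spatial.transform import Slerp
t=pickle.load(open("top.pkl","rb"));s=pickle.load(open("side.pkl","rb"))
print("chair",tri(t,[(232,385),(110,310)],s,[(515,258),(375,315)]))
_,r=pose(); T=tilt(45,2); S=Slerp([0,1],R.concatenate([r,T]))
print(np.degrees((r.inv()*T).magnitude()))
plan([((.34,-.38,.32),S(.5)),((.40,-.19,.32),T),((.40,0.01,.30),T),((.40,.20,.27),T)])
E
```

```text
chair [[0.03749154 0.17742575 0.18390088]
 [0.30183338 0.42539471 0.22882607]]
48.94667946162458
d [ 0.699 -0.383 -0.357] a [-0.044  0.247  0.104]
d [ 0.371 -0.694  0.128] a [-0.044  0.247  0.104]
d [-0.037 -0.8    0.076] a [0. 0. 0.]
d [-0.066 -0.76   0.104] a [0. 0. 0.]
```

```bash

r='x'; python3 -m jog '[{"dx":0.7,"dy":-0.38,"dz":-0.36,"ax":-0.044,"ay":0.247,"az":0.104,"grip":-1},{"dx":0.7,"dy":-0.38,"dz":-0.36,"ax":-0.044,"ay":0.247,"az":0.104,"grip":-1},{"dx":0.7,"dy":-0.38,"dz":-0.36,"ax":-0.044,"ay":0.247,"az":0.104,"grip":-1},{"dx":0.7,"dy":-0.38,"dz":-0.36,"ax":-0.044,"ay":0.247,"az":0.104,"grip":-1},{"dx":0.7,"dy":-0.38,"dz":-0.36,"ax":-0.044,"ay":0.247,"az":0.104,"grip":-1}]'
python3 -m jog '[{"dx":0.37,"dy":-0.69,"dz":0.13,"ax":-0.044,"ay":0.247,"az":0.104,"grip":-1},{"dx":0.37,"dy":-0.69,"dz":0.13,"ax":-0.044,"ay":0.247,"az":0.104,"grip":-1},{"dx":0.37,"dy":-0.69,"dz":0.13,"ax":-0.044,"ay":0.247,"az":0.104,"grip":-1},{"dx":0.37,"dy":-0.69,"dz":0.13,"ax":-0.044,"ay":0.247,"az":0.104,"grip":-1},{"dx":0.37,"dy":-0.69,"dz":0.13,"ax":-0.044,"ay":0.247,"az":0.104,"grip":-1}]'
python3 -c "from h import *;show()"
```

```text
clock: 0.52
position: [0.3331, -0.3867, 0.3162]
ee_rot: [-0.004, 0.975, 0.102, 0.196]
contact_force: [-0.0, -0.2, -0.8]
width: 0.0255
gripper_force: 0.0
clock: 0.93
position: [0.3932, -0.1945, 0.313]
ee_rot: [-0.008, 0.924, 0.014, 0.382]
contact_force: [0.5, 0.1, -0.1]
width: 0.0002
gripper_force: 0.0
t0.93 pos [ 0.3932 -0.1945  0.313 ] z [ 0.706  0.025 -0.708] y [ 0.031 -1.    -0.004] F [ 0.46  0.09 -0.06] w 0.0002 q [-1.27 -0.24  2.1   0.83  1.18 -0.02]
```

```bash

python3 -m jog '[{"dx":-0.04,"dy":-0.8,"dz":0.08},{"dx":-0.04,"dy":-0.8,"dz":0.08},{"dx":-0.04,"dy":-0.8,"dz":0.08},{"dx":-0.04,"dy":-0.8,"dz":0.08},{"dx":-0.04,"dy":-0.8,"dz":0.08}]'
python3 -m jog '[{"dx":-0.07,"dy":-0.76,"dz":0.1},{"dx":-0.07,"dy":-0.76,"dz":0.1},{"dx":-0.07,"dy":-0.76,"dz":0.1},{"dx":-0.07,"dy":-0.76,"dz":0.1},{"dx":-0.07,"dy":-0.76,"dz":0.1}]'
python3 - <<'E'
from h import *
show(); T=tilt(45,2)
plan([((.42,.30,.15),T),((.455,.303,.054),T),((.511,.306,.054),T)])
E
```

```text
t0.93 pos [ 0.3932 -0.1945  0.313 ] z [ 0.706  0.025 -0.708] y [ 0.031 -1.    -0.004] F [ 0.46  0.09 -0.06] w 0.0002 q [-1.27 -0.24  2.1   0.83  1.18 -0.02]
d [-0.347 -1.971  0.587] a [-0.     0.001 -0.004]
d [-0.172 -0.007  0.371] a [0. 0. 0.]
d [ 0.159 -0.004  0.159] a [0. 0. 0.]schema error: expected keys dx, dy, dz, ax, ay, az, grip
schema error: expected keys dx, dy, dz, ax, ay, az, grip
```

All keys are needed in every row.

```bash

python3 -m jog '[{"dx":-0.04,"dy":-0.8,"dz":0.08,"ax":0,"ay":0,"az":0,"grip":-1},{"dx":-0.04,"dy":-0.8,"dz":0.08,"ax":0,"ay":0,"az":0,"grip":-1},{"dx":-0.04,"dy":-0.8,"dz":0.08,"ax":0,"ay":0,"az":0,"grip":-1},{"dx":-0.04,"dy":-0.8,"dz":0.08,"ax":0,"ay":0,"az":0,"grip":-1},{"dx":-0.04,"dy":-0.8,"dz":0.08,"ax":0,"ay":0,"az":0,"grip":-1}]'
python3 -m jog '[{"dx":-0.07,"dy":-0.76,"dz":0.1,"ax":0,"ay":0,"az":0,"grip":-1},{"dx":-0.07,"dy":-0.76,"dz":0.1,"ax":0,"ay":0,"az":0,"grip":-1},{"dx":-0.07,"dy":-0.76,"dz":0.1,"ax":0,"ay":0,"az":0,"grip":-1},{"dx":-0.07,"dy":-0.76,"dz":0.1,"ax":0,"ay":0,"az":0,"grip":-1},{"dx":-0.07,"dy":-0.76,"dz":0.1,"ax":0,"ay":0,"az":0,"grip":-1}]'
python3 - <<'E'
from h import *
show(); T=tilt(45,2)
plan([((.42,.30,.15),T),((.455,.303,.054),T),((.511,.306,.054),T)])
E
```

```text
clock: 1.35
position: [0.3933, -0.0149, 0.2939]
ee_rot: [-0.005, 0.925, 0.015, 0.379]
contact_force: [0.3, 0.2, -0.8]
width: -0.0002
gripper_force: 0.0
clock: 1.77
position: [0.3874, 0.0652, 0.2687]
ee_rot: [-0.0, 0.93, 0.011, 0.367]
contact_force: [-1.4, -0.9, -1.0]
width: 0.0002
gripper_force: 0.0
t1.77 pos [0.3874 0.0652 0.2687] z [ 0.683  0.008 -0.731] y [ 0.02  -1.     0.008] F [-1.37 -0.91 -1.01] w 0.0002 q [-0.05 -0.41  2.27  0.09  0.53  1.44]
d [-0.21  -0.94   0.443] a [ 0.01   0.022 -0.003]
d [-0.172 -0.007  0.371] a [0. 0. 0.]
d [ 0.159 -0.004  0.159] a [0. 0. 0.]
```

```bash

python3 -m jog '[{"dx":-0.03,"dy":-0.57,"dz":0.03,"ax":0.01,"ay":0.022,"az":0,"grip":-1},{"dx":-0.03,"dy":-0.57,"dz":0.03,"ax":0.01,"ay":0.022,"az":0,"grip":-1},{"dx":-0.03,"dy":-0.57,"dz":0.03,"ax":0.01,"ay":0.022,"az":0,"grip":-1},{"dx":-0.03,"dy":-0.57,"dz":0.03,"ax":0.01,"ay":0.022,"az":0,"grip":-1},{"dx":-0.03,"dy":-0.57,"dz":0.03,"ax":0.01,"ay":0.022,"az":0,"grip":-1}]'
python3 - <<'E'
from h import *
show(); T=tilt(45,2)
plan([((.42,.30,.15),T),((.455,.303,.054),T),((.511,.306,.054),T)])
E
```

```text
clock: 2.18
position: [0.3831, 0.1372, 0.2555]
ee_rot: [-0.003, 0.927, 0.011, 0.374]
contact_force: [-0.1, -0.7, -1.0]
width: 0.0003
gripper_force: 0.0
t2.18 pos [0.3831 0.1372 0.2555] z [ 0.693  0.014 -0.72 ] y [ 0.023 -1.     0.002] F [-0.14 -0.7  -0.98] w 0.0003 q [ 0.41 -0.31  2.28 -0.56  0.52  2.35]
d [-0.174 -0.649  0.416] a [ 0.006  0.012 -0.004]
d [-0.172 -0.007  0.371] a [0. 0. 0.]
d [ 0.159 -0.004  0.159] a [0. 0. 0.]
```

```bash

for i in 1 2 3 4 5; do python3 -m jog '[{"dx":0,"dy":0,"dz":0,"ax":0,"ay":0,"az":-0.4,"grip":-1},{"dx":0,"dy":0,"dz":0,"ax":0,"ay":0,"az":-0.4,"grip":-1},{"dx":0,"dy":0,"dz":0,"ax":0,"ay":0,"az":-0.4,"grip":-1},{"dx":0,"dy":0,"dz":0,"ax":0,"ay":0,"az":-0.4,"grip":-1},{"dx":0,"dy":0,"dz":0,"ax":0,"ay":0,"az":-0.4,"grip":-1}]' >/dev/null; done
cat >> h.py <<'E'
FLIP=R.from_rotvec([0,0,np.pi])
E
python3 - <<'E'
from h import *
show(); T=tilt(45,2)*FLIP
plan([((.42,.30,.15),T),((.455,.303,.054),T),((.511,.306,.054),T)])
E
```

```text
t4.27 pos [0.3834 0.1365 0.2554] z [ 0.693  0.014 -0.721] y [-0.015  1.     0.005] F [ 0.78 -0.77 -0.62] w 0.0001 q [ 0.4  -0.31  2.28 -0.55  0.51 -0.79]
d [0.181 0.65  0.415] a [-0.007 -0.013 -0.011]
d [0.172 0.007 0.371] a [0. 0. 0.]
d [-0.159  0.004  0.159] a [0. 0. 0.]
```

```bash

python3 -m jog '[{"dx":0.09,"dy":0.32,"dz":0.2,"ax":-0.007,"ay":-0.013,"az":-0.011,"grip":-1},{"dx":0.18,"dy":0.65,"dz":0.41,"ax":-0.007,"ay":-0.013,"az":-0.011,"grip":-1},{"dx":0.18,"dy":0.65,"dz":0.41,"ax":-0.007,"ay":-0.013,"az":-0.011,"grip":-1},{"dx":0.18,"dy":0.65,"dz":0.41,"ax":-0.007,"ay":-0.013,"az":-0.011,"grip":-1},{"dx":0.18,"dy":0.65,"dz":0.41,"ax":-0.007,"ay":-0.013,"az":-0.011,"grip":-1}]'
python3 - <<'E'
from h import *
show(); T=tilt(45,2)*FLIP
plan([((.42,.30,.15),T),((.455,.303,.054),T),((.511,.306,.054),T)])
E
```

```text
clock: 4.68
position: [0.4092, 0.2493, 0.1856]
ee_rot: [0.38, -0.011, 0.925, 0.008]
contact_force: [14.4, 1.0, 11.2]
width: 0.0002
gripper_force: 0.0
t4.68 pos [0.4092 0.2493 0.1856] z [ 0.703  0.023 -0.711] y [-0.026  1.     0.007] F [14.36  0.99 11.21] w 0.0002 q [ 0.76 -0.    2.29 -1.18  0.53  0.13]
d [0.067 0.201 0.136] a [-0.001 -0.004 -0.007]
d [0.172 0.007 0.371] a [0. 0. 0.]
d [-0.159  0.004  0.159] a [0. 0. 0.]
```

```bash

python3 - <<'E'
from h import *
a=[cv2.resize(manip.get_image(n)["img"][:,:,::-1],(400,300)) for n in("side","top")]
cv2.imwrite("pics/c1.png",np.hstack(a)); show(); print(pose()[0]["moment"])
E
```

```text
t4.78 pos [0.41   0.2549 0.1826] z [ 0.698  0.028 -0.715] y [-0.036  0.999  0.004] F [-0.17 -1.05  0.36] w -0.0001 q [ 0.76  0.01  2.28 -1.18  0.52  0.12]
[-0.0094503   0.38109307  0.0051034 ]
```

View pics/c1.png

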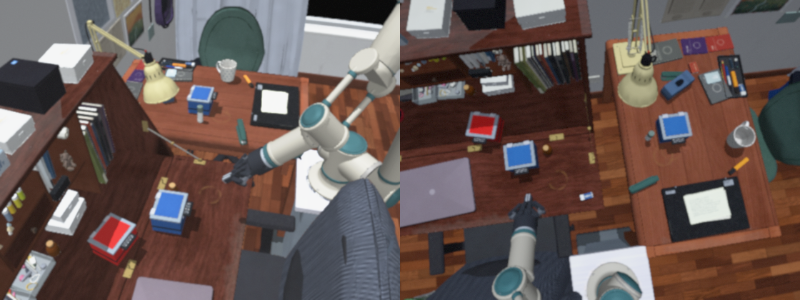

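The picture shows no contact: the arm hangs free over the desk edge with the gripper at about (527,207) in the top half. The force was dynamic. Joint 4 is at its limit, so I will yaw the tool toward the arm's radial direction.

```bash

python3 - <<'E'
from h import *
show(); T=tilt(45,18)*FLIP
plan([((.415,.265,.15),T),((.45,.290,.053),T),((.511,.310,.053),T)])
E
```

```text
t4.78 pos [0.41   0.2549 0.1826] z [ 0.698  0.028 -0.715] y [-0.036  0.999  0.004] F [-0.17 -1.05  0.36] w -0.0001 q [ 0.76  0.01  2.28 -1.18  0.52  0.12]
d [0.076 0.039 0.108] a [-0.123 -0.007 -0.128]
d [0.158 0.052 0.39 ] a [0. 0. 0.]
d [-0.182  0.001  0.182] a [0. 0. 0.]
```

```bash

python3 -m jog '[{"dx":0.04,"dy":0.02,"dz":0.05,"ax":-0.06,"ay":0,"az":-0.06,"grip":-1},{"dx":0.08,"dy":0.04,"dz":0.11,"ax":-0.123,"ay":-0.007,"az":-0.128,"grip":-1},{"dx":0.08,"dy":0.04,"dz":0.11,"ax":-0.123,"ay":-0.007,"az":-0.128,"grip":-1},{"dx":0.08,"dy":0.04,"dz":0.11,"ax":-0.123,"ay":-0.007,"az":-0.128,"grip":-1}]'
python3 - <<'E'
from h import *
show(); T=tilt(45,18)*FLIP
plan([((.45,.290,.053),T),((.511,.310,.053),T)])
E
```

```text
clock: 5.12
position: [0.4159, 0.254, 0.1696]
ee_rot: [0.369, -0.143, 0.916, 0.059]
contact_force: [-0.3, 0.6, 0.2]
width: -0.0002
gripper_force: 0.0
t5.12 pos [0.4159 0.254  0.1696] z [ 0.659  0.214 -0.721] y [-0.306  0.952  0.002] F [-0.28  0.62  0.16] w -0.0002 q [ 0.5  -0.04  2.37 -1.18  0.14 -0.25]
d [0.198 0.094 0.457] a [-0.    -0.012 -0.003]
d [-0.182  0.001  0.182] a [0. 0. 0.]
```

```bash
cat > kin.py <<'E'
from h import *
from scipy.optimize import least_squares
D=[([-1.312,.2765,1.506,0,1.3607,-.121],[.2130,-.5336,.2305],[0,0,-1]),
([-1.27,-.24,2.1,.83,1.18,-.02],[.3932,-.1945,.313],[.706,.025,-.708]),
([-.05,-.41,2.27,.09,.53,1.44],[.3874,.0652,.2687],[.683,.008,-.731]),
([.41,-.31,2.28,-.56,.52,2.35],[.3831,.1372,.2555],[.693,.014,-.72]),
([.4,-.31,2.28,-.55,.51,-.79],[.3834,.1365,.2554],[.693,.014,-.721]),
([.76,.01,2.28,-1.18,.52,.12],[.41,.2549,.1826],[.698,.028,-.715]),
([.5,-.04,2.37,-1.18,.14,-.25],[.4159,.254,.1696],[.659,.214,-.721])]
def fk(q,p,s=1):
    d1,a1,a2,e,a3,L,yo,yw=p
    r1=R.from_euler('z',q[0]);r2=r1*R.from_euler('y',q[1]);r3=r2*R.from_euler('y',q[2]);r4=r3*R.from_euler('z',s*q[3]);r5=r4*R.from_euler('y',q[4])
    x=np.array([0,0,d1])+r1.apply([a1,yo,0])+r2.apply([0,0,a2])+r3.apply([e,0,a3])+r4.apply([0,yw,0])+r5.apply([0,0,L])
    return x,r5*R.from_euler('z',q[5])
def fit():
    best=None
    for s in(1,-1):
        f=lambda p:np.concatenate([np.r_[fk(q,p,s)[0]-x,.1*(fk(q,p,s)[1].as_matrix()[:,2]-z)] for q,x,z in D])
        o=least_squares(f,[.2,0,.4,0,.4,.25,0,0],loss='soft_l1',f_scale=.005)
        if best is None or o.cost<best[0].cost: best=(o,s)
    return best
E
python3 - <<'E'
from kin import *
o,s=fit();print(o.cost,s,o.x.round(3));print(o.fun.reshape(-1,6).round(3))
print(fk(D[0][0],o.x,s)[1].as_matrix().round(2))
E
```

```text
1.2793231993569953e-05 1 [ 0.142 -0.008  0.63   0.063  0.429  0.365  0.071 -0.003]
[[-0.001  0.     0.001 -0.     0.     0.   ]
 [ 0.001 -0.001 -0.002  0.    -0.     0.   ]
 [ 0.001  0.001  0.002  0.     0.     0.   ]
 [-0.002 -0.001 -0.002 -0.    -0.    -0.001]
 [ 0.    -0.001 -0.001 -0.     0.    -0.   ]
 [ 0.001  0.001  0.001  0.     0.     0.   ]
 [-0.001 -0.001 -0.     0.    -0.     0.   ]]
[[-0.37  0.93 -0.  ]
 [ 0.93  0.37  0.  ]
 [ 0.    0.   -1.  ]]
```

```bash
cat >> kin.py <<'E'
_o,_s=fit();P=_o.x
LO=np.array([-2.89,-.75,.22,-1.18,.11,-2.7]);HI=np.array([2.89,2.08,2.7,4.32,2.71,2.7])
def FK(q):
    x,r=fk(q,P,_s);return x,r*R.from_euler('z',90,degrees=True)
def ik(x,r,q0):
    f=lambda q:np.r_[FK(q)[0]-x,.2*(FK(q)[1].inv()*r).as_rotvec()]
    o=least_squares(f,np.clip(q0,LO+.01,HI-.01),bounds=(LO,HI));return o.x,np.abs(o.fun).max()
E
python3 - <<'E'
from kin import *
np.set_printoptions(precision=2,suppress=True)
q=D[-1][0];x,r=FK(q);print(x,r.as_matrix()[:,1:])
def arc(edge,yaw,th,dep=.014):
    # TCP pose such that corner touches lid underside point dep inside edge
    rr=.132-dep;return np.array([edge+.132-rr*np.cos(th),rr*np.sin(th)+.073])
for name,edge,y,q0s in(("L",.505,.308,[D[4][0],D[5][0]]),("R",.543,-.352,[D[1][0],[-.8,.2,1.8,.8,.6,1.]])):
  for tl in(35,45,55):
    for yaw in(0,10,20,30):
      yw=yaw if name=="L" else -yaw
      for fl in(0,1):
        T=tilt(tl,yw)*(FLIP if fl else R.identity());out=[]
        h=T.as_matrix()
        up=h[:,0]*(-1 if fl else 1)*.011
        pts=[]
        for th,back,dz in((0,.06,-.006),(0,0,-.006),(.8,0,0)):
            c=arc(edge,yw,th);hd=np.array([np.cos(np.radians(yw)),np.sin(np.radians(yw)),0])
            pts.append(np.array([c[0],y,c[1]+dz])-up-back*hd)
        ok=[]
        for p in pts:
            b=min((ik(p,T,q0) for q0 in q0s),key=lambda t:t[1]);ok.append(b)
        e=max(b[1] for b in ok)
        if e<.003: print(name,tl,yw,fl,[b[0] for b in ok])
E
```

```text
[0.42 0.25 0.17] [[-0.3   0.66]
 [ 0.95  0.21]
 [ 0.01 -0.72]]
L 35 0 1 [array([ 0.72,  0.3 ,  2.2 , -1.18,  0.42,  0.21]), array([ 0.63,  0.35,  2.13, -1.17,  0.38,  0.12]), array([ 0.59,  0.24,  1.97, -0.7 ,  0.52, -0.44])]
L 35 30 0 [array([ 0.32,  0.23,  2.33,  1.78,  0.12, -0.38]), array([0.35, 0.3 , 2.21, 1.27, 0.11, 0.16]), array([0.33, 0.18, 2.04, 0.34, 0.33, 1.09])]
L 45 30 0 [array([ 0.28,  0.31,  2.49,  2.75,  0.46, -1.39]), array([ 0.32,  0.35,  2.36,  2.75,  0.37, -1.34]), array([ 0.3 ,  0.19,  2.18,  1.58,  0.16, -0.17])]
L 55 10 0 [array([ 0.74,  0.48,  2.52,  3.77,  0.85, -1.67]), array([ 0.64,  0.49,  2.42,  3.71,  0.76, -1.72]), array([ 0.58,  0.28,  2.27,  3.96,  0.46, -2.09])]
L 55 20 0 [array([ 0.51,  0.49,  2.61,  3.31,  0.92, -1.58]), array([ 0.48,  0.48,  2.48,  3.29,  0.78, -1.6 ]), array([ 0.43,  0.25,  2.32,  3.31,  0.39, -1.68])]
L 55 30 0 [array([ 0.24,  0.5 ,  2.65,  2.86,  0.97, -1.57]), array([ 0.3 ,  0.48,  2.5 ,  2.88,  0.8 , -1.52]), array([ 0.27,  0.24,  2.33,  2.61,  0.43, -1.23])]
R 35 0 0 [array([-1.06,  0.37,  2.08,  1.01,  0.63, -0.31]), array
[... 1865 characters left out ...]
97,  0.34,  2.14,  1.74,  0.64,  2.4 ])]
R 55 -20 0 [array([-1.05,  0.48,  2.47,  2.33,  0.82, -1.4 ]), array([-0.94,  0.5 ,  2.34,  2.37,  0.72, -1.31]), array([-0.87,  0.31,  2.2 ,  2.09,  0.49, -0.89])]
R 55 -20 1 [array([-1.05,  0.48,  2.47,  2.33,  0.82,  1.74]), array([-0.94,  0.5 ,  2.34,  2.37,  0.72,  1.83]), array([-0.87,  0.31,  2.2 ,  2.09,  0.49,  2.25])]
R 55 -30 0 [array([-0.87,  0.48,  2.51,  2.75,  0.82, -1.5 ]), array([-0.81,  0.49,  2.37,  2.77,  0.7 , -1.45]), array([-0.74,  0.3 ,  2.22,  2.64,  0.37, -1.22])]
R 55 -30 1 [array([-0.87,  0.48,  2.51,  2.75,  0.82,  1.64]), array([-0.81,  0.49,  2.37,  2.77,  0.7 ,  1.69]), array([-0.74,  0.3 ,  2.22,  2.64,  0.37,  1.92])]
```

```bash

python3 - <<'E'
from kin import *
np.set_printoptions(precision=3,suppress=True)
t=pickle.load(open("top.pkl","rb"));s=pickle.load(open("side.pkl","rb"))
def proj(d,X):
    M=d["world_to_cam"];return cv2.projectPoints(np.atleast_2d(X).astype(float),cv2.Rodrigues(M[:3,:3])[0],M[:3,3],d["mtx"],np.array([d["k1"],0,0,0]))[0].reshape(-1,2)
for p in((235,375),(190,348),(100,360)):
  for z in(.1,.2,.3,.4): X=plane(t,[p],z);print(p,X[0],proj(s,X)[0])
for X in((.23,.21,.26),(.23,.21,.21),(.2,.25,.26)):print("wrist",X,proj(t,X),proj(s,X))
E
python3 - <<'E'
import cv2,numpy as np,pickle
t=pickle.load(open("top.pkl","rb"))["img"][:,:,::-1];s=pickle.load(open("side.pkl","rb"))["img"][:,:,::-1]
cv2.imwrite("pics/ch.png",np.hstack([cv2.resize(t[240:420,30:270],(400,300)),cv2.resize(s[240:420,320:560],(400,300))]))
E
```

```text
(235, 375) [0.128 0.158 0.1  ] [431.018 264.278]
(235, 375) [0.149 0.146 0.2  ] [430.931 231.608]
(235, 375) [0.169 0.133 0.3  ] [430.638 195.402]
(235, 375) [0.19 0.12 0.4 ] [430.07 155.23]
(190, 348) [0.213 0.27  0.1  ] [394.073 294.999]
(190, 348) [0.226 0.247 0.2  ] [395.917 259.011]
(190, 348) [0.238 0.224 0.3  ] [397.768 219.238]
(190, 348) [0.251 0.201 0.4  ] [399.59 175.28]
(100, 360) [0.213 0.517 0.1  ] [385.875 392.404]
(100, 360) [0.226 0.471 0.2  ] [388.935 346.061]
(100, 360) [0.238 0.425 0.3  ] [391.975 294.988]
(100, 360) [0.251 0.378 0.4  ] [394.934 238.957]
wrist (0.23, 0.21, 0.26) [[200.245 348.073]] [[399.072 228.194]]
wrist (0.23, 0.21, 0.21) [[204.173 344.694]] [[395.567 243.491]]
wrist (0.2, 0.25, 0.26) [[184.27  364.011]] [[412.232 243.554]]
```

View pics/ch.png

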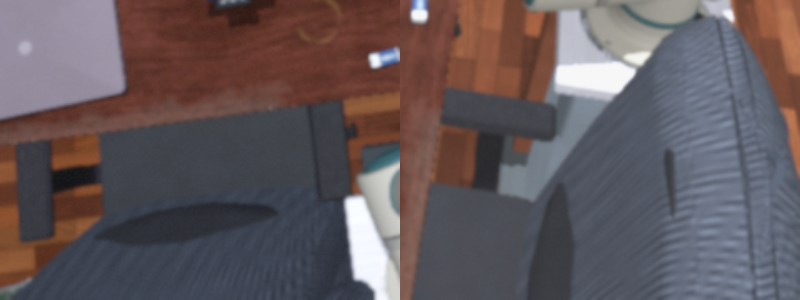

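The crop shows the chair back leaning away from the desk, left jacket silhouette from about (430,360) to (500,255) in the side view. The planned wrist position projects to (399,228), so it is clear. Next I work out a wrist swing to the other joint-4 branch, for a flatter 55° lean.

```bash

python3 - <<'E'
from kin import *
np.set_printoptions(precision=3,suppress=True)
s,r=pose();q0=s["qpos"];print(q0,FK(q0)[0]-s["position"],np.degrees((FK(q0)[1].inv()*r).magnitude()))
T=tilt(55,20)
qT,e=ik([.42,.275,.13],T,[.5,.4,2.5,3.3,.9,-1.6]);print(qT,e)
N=8
def path(u):
    q=q0+(qT-q0)*u;q[4]=max(.14+.3*min(1,u*3),0)+(qT[4]-.44)*max(0,(u-.6)/.4) ;return q
prev=FK(q0)
for k in range(1,N+1):
    q=path(k/N);x,rr=FK(q);d=prev[1].inv().apply(x-prev[0])/.25;a=(prev[1].inv()*rr).as_rotvec()
    print(k,"q",q.round(2),"x",x.round(3),"z",rr.as_matrix()[:,2].round(2),"d",d,"a",a/(np.pi/2),np.degrees(np.linalg.norm(a)).round(0));prev=(x,rr)
E
```

```text
[ 0.504 -0.04   2.37  -1.178  0.143 -0.255] [-0.002  0.    -0.   ] 1.2255522135265547e-14
[ 0.553  0.187  2.579  3.443  0.595 -1.704] 6.511458039426542e-15
1 q [ 0.51 -0.01  2.4  -0.6   0.25 -0.44] x [0.361 0.222 0.11 ] z [ 0.52  0.13 -0.85] d [ 0.341 -0.057  0.004] a [0.048 0.123 0.237] 24.0
2 q [ 0.52  0.02  2.42 -0.02  0.36 -0.62] x [0.275 0.232 0.06 ] z [ 0.29  0.16 -0.94] d [ 0.4   -0.007 -0.005] a [0.026 0.157 0.229] 25.0
3 q [ 0.52  0.05  2.45  0.55  0.44 -0.8 ] x [0.204 0.292 0.048] z [ 0.11  0.32 -0.94] d [0.361 0.099 0.001] a [-0.027  0.155  0.224] 25.0
4 q [ 0.53  0.07  2.47  1.13  0.44 -0.98] x [0.2   0.361 0.068] z [ 0.11  0.51 -0.85] d [0.203 0.205 0.012] a [-0.087  0.103  0.225] 24.0
5 q [ 0.53  0.1   2.5   1.71  0.45 -1.16] x [0.234 0.405 0.096] z [ 0.22  0.63 -0.74] d [0.111 0.226 0.008] a [-0.103  0.072  0.229] 23.0
6 q [ 0.54  0.13  2.53  2.29  0.5  -1.34] x [0.295 0.416 0.127] z [ 0.4   0.66 -0.63] d [ 0.062  0.268 -0.008] a [-0.124  0.059  0.224] 24.0
7 q [ 0.55  0.16  2.55  2.87  0.55 -1.52] x [0.369 0.372 0.141] z [ 0.62  0.54 -0.57] d [-0.038  0.345 -0.032] a [-0.161  0.024  0.211] 24.0
8 q [ 0.55  0.19  2.58  3.44  0.6  -1.7 ] x [0.42  0.275 0.13 ] z [ 0.77  0.28 -0.57] d [-0.132  0.416 -0.061] a [-0.194 -0.013  0.192] 25.0
```

```bash

cat > sw.py <<'E'
from kin import *
np.set_printoptions(precision=3,suppress=True)
s,r=pose();q0=s["qpos"]
T=tilt(55,20)
qT,e=ik([.42,.275,.13],T,[.5,.4,2.5,3.3,.9,-1.6])
N=6
def path(u,j5=.28,b2=.22,b3=.12):
    q=q0+(qT-q0)*u;w=np.sin(np.pi*u);q[1]-=b2*w;q[2]-=b3*w;
    q[4]=np.interp(u,[0,.2,.7,1],[q0[4],j5,j5,qT[4]]);return q
E
python3 - <<'E'
from sw import *
prev=FK(q0)
for k in range(1,N+1):
    q=path(k/N);x,rr=FK(q);d=prev[1].inv().apply(x-prev[0])/.25;a=(prev[1].inv()*rr).as_rotvec()
    w=x-.365*rr.as_matrix()[:,2]
    print(k,"q",q.round(2),"x",x.round(3),"w",w.round(2),"d",d,"a",a/(np.pi/2),np.degrees(np.linalg.norm(a)).round(0));prev=(x,rr)
E
```

```text
1 q [ 0.51 -0.11  2.34 -0.41  0.26 -0.5 ] x [0.375 0.248 0.172] w [0.16 0.17 0.46] d [ 0.107  0.024 -0.114] a [0.    0.058 0.331] 30.0
2 q [ 0.52 -0.15  2.34  0.36  0.28 -0.74] x [0.333 0.312 0.188] w [0.15 0.16 0.47] d [ 0.168  0.246 -0.096] a [-0.092  0.095  0.315] 31.0
3 q [ 0.53 -0.15  2.35  1.13  0.28 -0.98] x [0.318 0.373 0.215] w [0.14 0.16 0.46] d [ 0.181  0.206 -0.011] a [-0.084  0.093  0.317] 31.0
4 q [ 0.54 -0.08  2.41  1.9   0.28 -1.22] x [0.334 0.394 0.212] w [0.14 0.17 0.43] d [0.028 0.054 0.084] a [-0.05   0.034  0.335] 31.0
5 q [ 0.55  0.04  2.48  2.67  0.42 -1.46] x [0.367 0.388 0.19 ] w [0.14 0.17 0.38] d [-0.096  0.074  0.106] a [-0.069  0.019  0.335] 31.0
6 q [ 0.55  0.19  2.58  3.44  0.6  -1.7 ] x [0.42  0.275 0.13 ] w [0.14 0.17 0.34] d [-0.38   0.402 -0.006] a [-0.217 -0.053  0.277] 32.0
```

```bash

python3 -m jog '[{"dx":0.02,"dy":0.005,"dz":-0.023,"ax":0,"ay":0.012,"az":0.066,"grip":-1},{"dx":0.043,"dy":0.01,"dz":-0.046,"ax":0,"ay":0.023,"az":0.132,"grip":-1},{"dx":0.064,"dy":0.014,"dz":-0.068,"ax":0,"ay":0.035,"az":0.199,"grip":-1},{"dx":0.086,"dy":0.019,"dz":-0.091,"ax":0,"ay":0.046,"az":0.265,"grip":-1},{"dx":0.107,"dy":0.024,"dz":-0.114,"ax":0,"ay":0.058,"az":0.331,"grip":-1}]'
python3 -m jog '[{"dx":0.034,"dy":0.05,"dz":-0.019,"ax":-0.018,"ay":0.019,"az":0.063,"grip":-1},{"dx":0.067,"dy":0.098,"dz":-0.038,"ax":-0.037,"ay":0.038,"az":0.126,"grip":-1},{"dx":0.1,"dy":0.148,"dz":-0.058,"ax":-0.055,"ay":0.057,"az":0.189,"grip":-1},{"dx":0.134,"dy":0.197,"dz":-0.077,"ax":-0.074,"ay":0.076,"az":0.252,"grip":-1},{"dx":0.168,"dy":0.246,"dz":-0.096,"ax":-0.092,"ay":0.095,"az":0.315,"grip":-1}]'
python3 -c "from h import *;show()"
```

```text
clock: 5.53
position: [0.3759, 0.2505, 0.1726]
ee_rot: [0.299, 0.095, 0.938, 0.147]
contact_force: [-1.3, -0.5, -0.1]
width: 0.0004
gripper_force: 0.0
clock: 5.95
position: [0.3335, 0.3152, 0.1899]
ee_rot: [0.189, 0.288, 0.893, 0.29]
contact_force: [-0.7, -0.6, -0.9]
width: -0.0001
gripper_force: 0.0
t5.95 pos [0.3335 0.3152 0.1899] z [ 0.505  0.409 -0.76 ] y [0.405 0.665 0.627] F [-0.67 -0.6  -0.87] w -0.0001 q [ 0.52 -0.15  2.34  0.39  0.27 -0.76]
```

Tracks exactly. Continuing with calls 3 to 6.

```bash

python3 -m jog '[{"dx":0.036,"dy":0.041,"dz":-0.002,"ax":-0.017,"ay":0.019,"az":0.063,"grip":-1},{"dx":0.072,"dy":0.082,"dz":-0.004,"ax":-0.034,"ay":0.037,"az":0.127,"grip":-1},{"dx":0.109,"dy":0.124,"dz":-0.007,"ax":-0.05,"ay":0.056,"az":0.19,"grip":-1},{"dx":0.145,"dy":0.165,"dz":-0.009,"ax":-0.067,"ay":0.074,"az":0.254,"grip":-1},{"dx":0.181,"dy":0.206,"dz":-0.011,"ax":-0.084,"ay":0.093,"az":0.317,"grip":-1}]'
python3 -m jog '[{"dx":0.006,"dy":0.011,"dz":0.017,"ax":-0.01,"ay":0.007,"az":0.067,"grip":-1},{"dx":0.011,"dy":0.022,"dz":0.034,"ax":-0.02,"ay":0.014,"az":0.134,"grip":-1},{"dx":0.017,"dy":0.032,"dz":0.05,"ax":-0.03,"ay":0.02,"az":0.2,"grip":-1},{"dx":0.022,"dy":0.043,"dz":0.067,"ax":-0.04,"ay":0.027,"az":0.268,"grip":-1},{"dx":0.028,"dy":0.054,"dz":0.084,"ax":-0.05,"ay":0.034,"az":0.335,"grip":-1}]'
python3 -m jog '[{"dx":-0.019,"dy":0.015,"dz":0.021,"ax":-0.014,"ay":0.004,"az":0.067,"grip":-1},{"dx":-0.038,"dy":0.03,"dz":0.042,"ax":-0.028,"ay":0.008,"az":0.134,"grip":-1},{"dx":-0.058,"dy":0.044,"dz":0.064,"ax":-0.041,"ay":0.011,"az":0.2,"grip":-1},{"dx":-0.077,"dy":0.059,"dz":0.085,"ax":-0.055,"ay":0.015,"az":0.268,"grip":-1},{"dx":-0.096,"dy":0.074,"dz":0.106,"ax":-0.069,"ay":0.019,"az":0.335,"grip":-1}]'
python3 - <<'E'
from kin import *
show()
T=tilt(55,20)
plan([((.42,.275,.13),T),((.455,.288,.049),T)])
E
```

```text
clock: 6.37
position: [0.3186, 0.3768, 0.2166]
ee_rot: [0.066, 0.464, 0.785, 0.406]
contact_force: [-0.7, 0.3, 0.5]
width: -0.0005
gripper_force: 0.0
clock: 6.78
position: [0.3343, 0.3972, 0.2137]
ee_rot: [-0.045, 0.639, 0.622, 0.451]
contact_force: [0.4, -1.0, 1.1]
width: 0.0003
gripper_force: 0.0
clock: 7.2
position: [0.3684, 0.3909, 0.1922]
ee_rot: [-0.135, 0.773, 0.408, 0.466]
contact_force: [-0.8, -0.5, -0.4]
width: 0.0
gripper_force: 0.0
t7.20 pos [0.3684 0.3909 0.1922] z [ 0.611  0.589 -0.529] y [ 0.757 -0.63   0.173] F [-0.83 -0.49 -0.37] w 0.0 q [ 0.57  0.05  2.49  2.74  0.43 -1.51]
d [-0.393  0.406 -0.016] a [-0.219 -0.057  0.276]
d [-0.18  -0.001  0.308] a [0. 0. 0.]
```

```bash

python3 -m jog '[{"dx":-0.079,"dy":0.081,"dz":-0.003,"ax":-0.044,"ay":-0.011,"az":0.055,"grip":-1},{"dx":-0.157,"dy":0.162,"dz":-0.006,"ax":-0.088,"ay":-0.023,"az":0.11,"grip":-1},{"dx":-0.236,"dy":0.244,"dz":-0.01,"ax":-0.131,"ay":-0.034,"az":0.166,"grip":-1},{"dx":-0.314,"dy":0.325,"dz":-0.013,"ax":-0.175,"ay":-0.046,"az":0.22,"grip":-1},{"dx":-0.393,"dy":0.406,"dz":-0.016,"ax":-0.219,"ay":-0.057,"az":0.276,"grip":-1}]'
python3 - <<'E'
from kin import *
show()
T=tilt(55,20)
plan([((.453,.294,.044),T),((.514,.316,.044),T)])
E
```

```text
clock: 7.62
position: [0.4203, 0.2736, 0.1301]
ee_rot: [-0.078, 0.874, 0.154, 0.455]
contact_force: [0.3, -0.3, -0.5]
width: 0.0004
gripper_force: 0.0
t7.62 pos [0.4203 0.2736 0.1301] z [ 0.771  0.277 -0.574] y [ 0.34  -0.94   0.003] F [ 0.33 -0.27 -0.46] w 0.0004 q [ 0.57  0.19  2.59  3.47  0.62 -1.71]
d [-0.196 -0.033  0.321] a [0.002 0.    0.001]
d [0.149 0.001 0.212] a [0. 0. 0.]
```

```bash

python3 -m jog '[{"dx":-0.065,"dy":-0.011,"dz":0.107,"ax":0,"ay":0,"az":0,"grip":-1},{"dx":-0.13,"dy":-0.022,"dz":0.214,"ax":0,"ay":0,"az":0,"grip":-1},{"dx":-0.196,"dy":-0.033,"dz":0.321,"ax":0,"ay":0,"az":0,"grip":-1},{"dx":-0.196,"dy":-0.033,"dz":0.321,"ax":0,"ay":0,"az":0,"grip":-1}]'
python3 - <<'E'
from kin import *
show()
s=manip.get_image("side")["img"][:,:,::-1];w=manip.get_image("wrist")["img"][:,:,::-1]
cv2.imwrite("pics/pre.png",np.hstack([cv2.resize(s[240:345,190:330],(400,300),interpolation=cv2.INTER_CUBIC),cv2.resize(w,(400,300))]))
T=tilt(55,20)
plan([((.514,.316,.044),T)])
E
```

```text
clock: 7.95
position: [0.453, 0.2955, 0.0314]
ee_rot: [-0.076, 0.878, 0.158, 0.446]
contact_force: [-0.0, -0.2, -2.6]
width: 0.0001
gripper_force: 0.0
t7.95 pos [0.453  0.2955 0.0314] z [ 0.759  0.274 -0.59 ] y [ 0.345 -0.938  0.008] F [-0.03 -0.17 -2.62] w 0.0001 q [ 0.57  0.59  2.64  3.35  1.02 -1.56]
d [0.16  0.005 0.206] a [0.001 0.004 0.004]
```

View pics/pre.png

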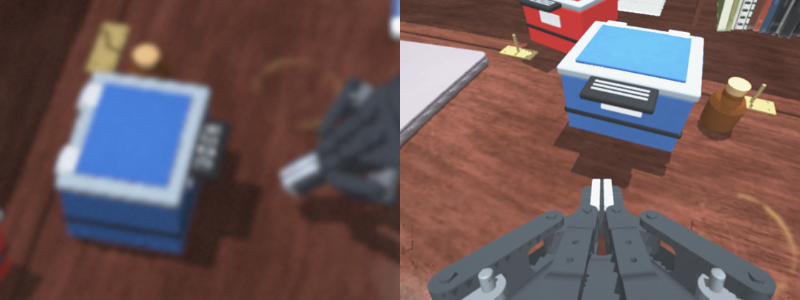

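The side crop shows the fingertip in front of the tab. In the wrist view the tab centre is at (618,95), slightly right of the finger line at column 600, so I shift the goal a few mm right.

```bash

python3 - <<'E'
from kin import *
show()
T=tilt(55,20)
plan([((.514,.309,.046),T)])
E
```

```text
t8.05 pos [0.4524 0.2947 0.0412] z [ 0.767  0.278 -0.579] y [ 0.345 -0.939  0.006] F [-0.57 -0.21  0.75] w 0.0001 q [ 0.57  0.57  2.64  3.35  1.02 -1.56]
d [0.161 0.031 0.194] a [0.001 0.004 0.004]
```

```bash

python3 -m jog '[{"dx":0.03,"dy":0.006,"dz":0.04,"ax":0,"ay":0,"az":0,"grip":-1},{"dx":0.06,"dy":0.012,"dz":0.08,"ax":0,"ay":0,"az":0,"grip":-1},{"dx":0.09,"dy":0.018,"dz":0.12,"ax":0,"ay":0,"az":0,"grip":-1},{"dx":0.12,"dy":0.025,"dz":0.16,"ax":0,"ay":0,"az":0,"grip":-1},{"dx":0.15,"dy":0.03,"dz":0.2,"ax":0,"ay":0,"az":0,"grip":-1}]'
python3 -m jog '[{"dx":0,"dy":0,"dz":0,"ax":0,"ay":0,"az":0,"grip":-1},{"dx":0,"dy":0,"dz":0,"ax":0,"ay":0,"az":0,"grip":-1}]'
python3 - <<'E'
from kin import *
show()
# arc plan from nominal contact TCP, edge motion
T=tilt(55,20);p0=pose()[0]["position"]
for up0 in [0.0]:
  pts=[(p0+[.132*(1-np.cos(t)),0,.132*np.sin(t)+.005],T) for t in(.1,.2,.3,.4,.5,.6,.7,.8)]
  plan(pts)
E
```

```text
clock: 8.47
position: [0.5144, 0.3094, 0.0532]
ee_rot: [-0.08, 0.871, 0.156, 0.459]
contact_force: [-3.9, -0.4, -0.8]
width: 0.0003
gripper_force: 2.5
clock: 8.63
position: [0.5141, 0.3092, 0.0515]
ee_rot: [-0.08, 0.872, 0.156, 0.458]
contact_force: [-0.0, -0.6, 0.2]
width: -0.0001
gripper_force: 0.0
t8.63 pos [0.5141 0.3092 0.0515] z [ 0.774  0.282 -0.568] y [ 0.344 -0.939  0.003] F [-0.01 -0.63  0.22] w -0.0001 q [ 0.5   0.52  2.5   3.31  0.85 -1.6 ]
d [ 0.061  0.001 -0.039] a [ 0.    -0.005  0.003]
d [ 0.047  0.003 -0.024] a [0. 0. 0.]
d [ 0.049  0.004 -0.019] a [0. 0. 0.]
d [ 0.05   0.006 -0.015] a [0. 0. 0.]
d [ 0.051  0.008 -0.01 ] a [0. 0. 0.]
d [ 0.052  0.009 -0.005] a [0. 0. 0.]
d [0.052 0.011 0.   ] a [0. 0. 0.]
d [0.051 0.012 0.006] a [0. 0. 0.]
```

```bash

python3 -m jog '[{"dx":0.027,"dy":0,"dz":-0.018,"ax":0,"ay":0,"az":0,"grip":-1},{"dx":0.053,"dy":0.001,"dz":-0.034,"ax":0,"ay":0,"az":0,"grip":-1},{"dx":0.079,"dy":0.002,"dz":-0.048,"ax":0,"ay":0,"az":0,"grip":-1},{"dx":0.105,"dy":0.004,"dz":-0.061,"ax":0,"ay":0,"az":0,"grip":-1},{"dx":0.13,"dy":0.006,"dz":-0.073,"ax":0,"ay":0,"az":0,"grip":-1}]'
python3 - <<'E'
from kin import *
show()
s=manip.get_image("side")["img"][:,:,::-1];show();t=manip.get_image("top")["img"][:,:,::-1]
cv2.imwrite("pics/l1.png",np.hstack([cv2.resize(s[240:345,190:330],(400,300),interpolation=cv2.INTER_CUBIC),cv2.resize(t[165:270,100:240],(400,300),interpolation=cv2.INTER_CUBIC)]))
show()
E
```

```text
clock: 9.05
position: [0.516, 0.3087, 0.085]
ee_rot: [-0.079, 0.873, 0.156, 0.455]
contact_force: [-0.5, 0.5, -1.1]
width: 0.0
gripper_force: 0.5
t9.05 pos [0.516  0.3087 0.085 ] z [ 0.77   0.28  -0.574] y [ 0.345 -0.939  0.004] F [-0.45  0.53 -1.14] w 0.0 q [ 0.5   0.4   2.46  3.33  0.69 -1.64]
t9.10 pos [0.5168 0.3089 0.0868] z [ 0.772  0.281 -0.571] y [ 0.345 -0.939  0.004] F [-1.26 -1.66  1.31] w -0.0003 q [ 0.5   0.4   2.46  3.33  0.69 -1.64]
t9.15 pos [0.5167 0.3089 0.086 ] z [ 0.771  0.281 -0.571] y [ 0.345 -0.939  0.004] F [-1.19 -0.79  0.32] w 0.0001 q [ 0.5   0.4   2.46  3.33  0.69 -1.64]
```

View pics/l1.png

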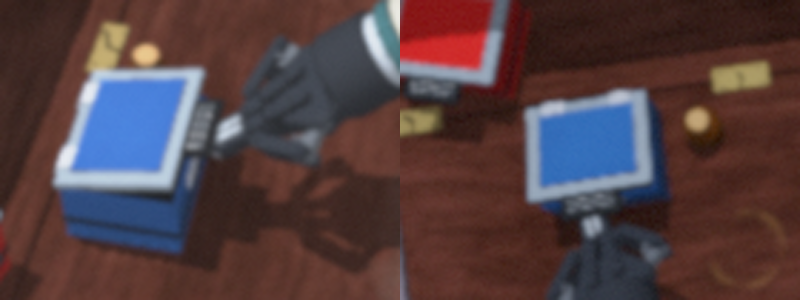

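The left lid rises on the fingertips: the tab at side (200,125) has a dark gap beneath the lid front at (150,190). Lifting on.

```bash

python3 -m jog '[{"dx":0.025,"dy":0.003,"dz":-0.008,"ax":0,"ay":0,"az":0,"grip":-1},{"dx":0.05,"dy":0.006,"dz":-0.016,"ax":0,"ay":0,"az":0,"grip":-1},{"dx":0.075,"dy":0.01,"dz":-0.022,"ax":0,"ay":0,"az":0,"grip":-1},{"dx":0.1,"dy":0.014,"dz":-0.028,"ax":0,"ay":0,"az":0,"grip":-1},{"dx":0.127,"dy":0.018,"dz":-0.032,"ax":0,"ay":0,"az":0,"grip":-1}]'
python3 -m jog '[{"dx":0.025,"dy":0.004,"dz":-0.002,"ax":0,"ay":0,"az":0,"grip":-1},{"dx":0.05,"dy":0.008,"dz":-0.004,"ax":0,"ay":0,"az":0,"grip":-1},{"dx":0.075,"dy":0.013,"dz":-0.004,"ax":0,"ay":0,"az":0,"grip":-1},{"dx":0.1,"dy":0.018,"dz":-0.003,"ax":0,"ay":0,"az":0,"grip":-1},{"dx":0.13,"dy":0.024,"dz":0,"ax":0,"ay":0,"az":0,"grip":-1}]'
python3 - <<'E'
from kin import *
show()
d=manip.get_image("side");pickle.dump(d,open("s2.pkl","wb"));show()
g=d["img"][:,:,::-1]
cv2.imwrite("pics/l2.png",cv2.resize(g[225:345,190:350],(800,600),interpolation=cv2.INTER_CUBIC))
E
```

```text
clock: 9.57
position: [0.5283, 0.3086, 0.1135]
ee_rot: [-0.079, 0.874, 0.157, 0.454]
contact_force: [-2.9, -0.4, -0.3]
width: -0.0003
gripper_force: 0.7
clock: 9.98
position: [0.5498, 0.3097, 0.14]
ee_rot: [-0.078, 0.874, 0.156, 0.454]
contact_force: [-2.1, -0.9, -0.5]
width: 0.0
gripper_force: 0.6
t9.98 pos [0.5498 0.3097 0.14  ] z [ 0.769  0.279 -0.576] y [ 0.344 -0.939  0.005] F [-2.1  -0.93 -0.47] w 0.0 q [ 0.45  0.27  2.33  3.35  0.43 -1.7 ]
t10.03 pos [0.5519 0.3102 0.1424] z [ 0.772  0.28  -0.571] y [ 0.344 -0.939  0.005] F [0.29 0.14 0.74] w 0.0 q [ 0.45  0.27  2.33  3.35  0.43 -1.7 ]
```

View pics/l2.png

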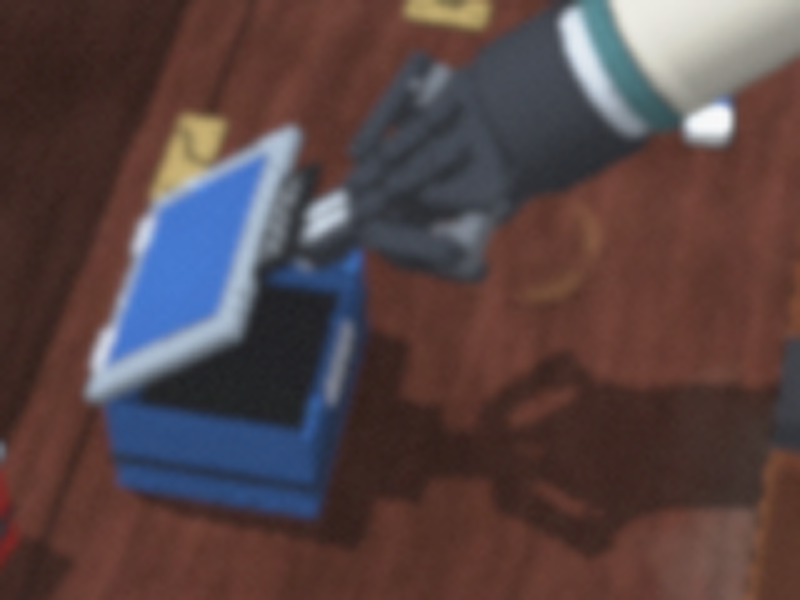

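The left lid stands partly open on the fingertips, its front corners at crop (297,128) and (240,340). I measure its angle by segmenting the blue panel and comparing its centroid with a lid model.

```bash
cat > lid.py <<'E'
from kin import *
from scipy.optimize import minimize_scalar
CASE={"L":(.583,.3085,2.),"R":(.619,-.352,.7)}
def proj(d,X):
    M=d["world_to_cam"];return cv2.projectPoints(np.atleast_2d(X).astype(float),cv2.Rodrigues(M[:3,:3])[0],M[:3,3],d["mtx"],np.array([d["k1"],0,0,0]))[0].reshape(-1,2)
def cent(d,c):
    x,y,_=CASE[c];u,v=proj(d,[x,y,.1])[0];h=cv2.cvtColor(d["img"],cv2.COLOR_RGB2HSV)
    m=((h[...,0]>100)&(h[...,0]<125)&(h[...,1]>110)&(h[...,2]>165)).astype(np.uint8)
    box=np.zeros_like(m);k=60 if c=="L" else 40;box[int(v-k):int(v+k),int(u-k):int(u+k)]=1
    n,l,st,ce=cv2.connectedComponentsWithStats(m*box);i=1+np.argmax(st[1:,4]);return ce[i],st[i,4]
def model(d,c,th):
    x,y,yaw=CASE[c];g=np.array([[a,b,.010] for a in np.linspace(-.092,-.012,7) for b in np.linspace(-.048,.048,7)])
    p=R.from_euler('y',th).apply(g);p=R.from_euler('z',yaw,degrees=True).apply(p+[.054,0,.073])+[x,y,0];return proj(d,p).mean(0)
def angle(d,c,ref):
    off=cent(ref,c)[0]-model(ref,c,0);m,a=cent(d,c)
    o=minimize_scalar(lambda t:np.sum((model(d,c,t)+off-m)**2),bounds=(-.1,1.6),method='bounded')
    return round(o.x,3),round(o.fun**.5,2),a,off.round(1)
E
python3 - <<'E'
from lid import *
ref=pickle.load(open("side.pkl","rb"));d=pickle.load(open("s2.pkl","rb"));print(cent(ref,"L"),angle(d,"L",ref),cent(ref,"R"))
E
```

```text
(array([236.56534653, 286.96237624]), np.int32(1010)) (np.float64(0.767), np.float64(0.65), np.int32(552), array([0.1, 1. ])) (array([280.97464789, 130.22816901]), np.int32(355))
```

Angle 0.77 rad. Next I ease off downward by about 0.15 rad and measure again.

```bash

python3 -m jog '[{"dx":0,"dy":0,"dz":0,"ax":0,"ay":0,"az":0,"grip":-1},{"dx":0,"dy":0,"dz":0,"ax":0,"ay":0,"az":0,"grip":-1},{"dx":-0.01,"dy":-0.002,"dz":0,"ax":0,"ay":0,"az":0,"grip":-1},{"dx":-0.022,"dy":-0.004,"dz":0,"ax":0,"ay":0,"az":0,"grip":-1},{"dx":-0.035,"dy":-0.006,"dz":0,"ax":0,"ay":0,"az":0,"grip":-1}]'
python3 -m jog '[{"dx":-0.01,"dy":-0.001,"dz":0,"ax":0,"ay":0,"az":0,"grip":-1},{"dx":-0.02,"dy":-0.003,"dz":0,"ax":0,"ay":0,"az":0,"grip":-1},{"dx":-0.03,"dy":-0.004,"dz":0,"ax":0,"ay":0,"az":0,"grip":-1},{"dx":-0.04,"dy":-0.006,"dz":0.002,"ax":0,"ay":0,"az":0,"grip":-1},{"dx":-0.04,"dy":-0.006,"dz":0.002,"ax":0,"ay":0,"az":0,"grip":-1}]'
python3 - <<'E'
from lid import *
ref=pickle.load(open("side.pkl","rb"))
for i in(0,1): show();d=manip.get_image("side");print(angle(d,"L",ref))
E
```

```text
clock: 10.45
position: [0.5442, 0.3095, 0.1319]
ee_rot: [-0.078, 0.874, 0.156, 0.454]
contact_force: [-0.2, -0.1, -0.8]
width: 0.0003
gripper_force: 0.3
clock: 10.87
position: [0.5386, 0.309, 0.1231]
ee_rot: [-0.078, 0.874, 0.156, 0.453]
contact_force: [-1.8, 0.5, -1.0]
width: 0.0003
gripper_force: 0.6
t10.87 pos [0.5386 0.309  0.1231] z [ 0.768  0.279 -0.577] y [ 0.345 -0.939  0.005] F [-1.79  0.47 -1.01] w 0.0003 q [ 0.46  0.31  2.37  3.34  0.5  -1.69]
(np.float64(0.595), np.float64(0.42), np.int32(704), array([0.1, 1. ]))
t10.92 pos [0.5388 0.309  0.1234] z [ 0.768  0.279 -0.576] y [ 0.345 -0.939  0.005] F [-0.92 -0.06 -1.22] w 0.0004 q [ 0.46  0.31  2.37  3.34  0.5  -1.69]
(np.float64(0.597), np.float64(0.47), np.int32(703), array([0.1, 1. ]))
```

The lid followed the fingers down (0.77 → 0.60 rad), so the left hinge is worn. I bring it down on the fingertips.

```bash

python3 - <<'E'
from lid import *
_,T=pose();b=np.array([.5155,.309,.0492])
plan([(b+[.132*(1-np.cos(t)),0,.132*np.sin(t)],T) for t in(.4,.2,.0)]+[(b-[0,0,.009],T)])
E
```

```text
d [-0.104 -0.018  0.013] a [0. 0. 0.]
d [-0.099 -0.011  0.034] a [0. 0. 0.]
d [-0.091 -0.004  0.052] a [0. 0. 0.]
d [-0.029 -0.     0.021] a [0. 0. 0.]
```

```bash

python3 -m jog '[{"dx":-0.02,"dy":-0.003,"dz":0.002,"ax":0,"ay":0,"az":0,"grip":-1},{"dx":-0.04,"dy":-0.007,"dz":0.005,"ax":0,"ay":0,"az":0,"grip":-1},{"dx":-0.06,"dy":-0.01,"dz":0.007,"ax":0,"ay":0,"az":0,"grip":-1},{"dx":-0.08,"dy":-0.014,"dz":0.01,"ax":0,"ay":0,"az":0,"grip":-1},{"dx":-0.104,"dy":-0.018,"dz":0.013,"ax":0,"ay":0,"az":0,"grip":-1}]'
python3 -m jog '[{"dx":-0.02,"dy":-0.002,"dz":0.007,"ax":0,"ay":0,"az":0,"grip":-1},{"dx":-0.04,"dy":-0.004,"dz":0.014,"ax":0,"ay":0,"az":0,"grip":-1},{"dx":-0.06,"dy":-0.006,"dz":0.02,"ax":0,"ay":0,"az":0,"grip":-1},{"dx":-0.08,"dy":-0.009,"dz":0.027,"ax":0,"ay":0,"az":0,"grip":-1},{"dx":-0.099,"dy":-0.011,"dz":0.034,"ax":0,"ay":0,"az":0,"grip":-1}]'
python3 -m jog '[{"dx":-0.018,"dy":-0.001,"dz":0.01,"ax":0,"ay":0,"az":0,"grip":-1},{"dx":-0.036,"dy":-0.002,"dz":0.02,"ax":0,"ay":0,"az":0,"grip":-1},{"dx":-0.054,"dy":-0.002,"dz":0.03,"ax":0,"ay":0,"az":0,"grip":-1},{"dx":-0.072,"dy":-0.003,"dz":0.041,"ax":0,"ay":0,"az":0,"grip":-1},{"dx":-0.091,"dy":-0.004,"dz":0.052,"ax":0,"ay":0,"az":0,"grip":-1}]'
python3 - <<'E'
from lid import *
ref=pickle.load(open("side.pkl","rb"))
show();d=manip.get_image("side");print(angle(d,"L",ref))
E
```

```text
clock: 11.38
position: [0.5261, 0.309, 0.1006]
ee_rot: [-0.078, 0.874, 0.156, 0.454]
contact_force: [0.7, -0.7, -1.2]
width: 0.0003
gripper_force: 0.3
clock: 11.8
position: [0.5184, 0.3089, 0.0753]
ee_rot: [-0.078, 0.874, 0.156, 0.454]
contact_force: [0.8, -0.4, -1.0]
width: 0.0005
gripper_force: 0.3
clock: 12.22
position: [0.5161, 0.309, 0.0494]
ee_rot: [-0.079, 0.873, 0.156, 0.455]
contact_force: [0.2, -0.3, 0.6]
width: -0.0001
gripper_force: 0.0
t12.22 pos [0.5161 0.309  0.0494] z [ 0.769  0.279 -0.574] y [ 0.344 -0.939  0.005] F [ 0.18 -0.27  0.61] w -0.0001 q [ 0.5   0.52  2.49  3.31  0.83 -1.6 ]
(np.float64(0.006), np.float64(0.01), np.int32(1025), array([0.1, 1. ]))
```

```bash

python3 -m jog '[{"dx":-0.029,"dy":0,"dz":0.021,"ax":0,"ay":0,"az":0,"grip":-1},{"dx":-0.072,"dy":0,"dz":-0.04,"ax":0,"ay":0,"az":0,"grip":-1},{"dx":-0.12,"dy":0,"dz":-0.1,"ax":0,"ay":0,"az":0,"grip":-1},{"dx":-0.17,"dy":0,"dz":-0.17,"ax":0,"ay":0,"az":0,"grip":-1},{"dx":-0.2,"dy":0,"dz":-0.22,"ax":0,"ay":0,"az":0,"grip":-1}]'
python3 - <<'E'
from lid import *
from scipy.spatial.transform import Slerp
np.set_printoptions(precision=3,suppress=True)
ref=pickle.load(open("side.pkl","rb"))
show();d=manip.get_image("side");print(angle(d,"L",ref))
s,r=pose();A=tilt(55,20);B=tilt(55,0);S=Slerp([0,1],R.concatenate([A,B]))
w=[((.42,.27,.17),A),((.42,.10,.22),S(.3)),((.42,-.08,.22),S(.6)),((.43,-.25,.2),B),((.47,-.352,.10),B),((.475,-.352,.046),B),((.553,-.352,.046),B)]
q=s["qpos"]
for p,t in w: q,e=ik(p,t,q);print(q.round(2),round(e,4))
plan(w)
E
```

```text
clock: 12.68
position: [0.4456, 0.283, 0.0405]
ee_rot: [-0.078, 0.874, 0.156, 0.454]
contact_force: [-1.0, 0.5, -0.8]
width: -0.0002
gripper_force: 0.0
t12.68 pos [0.446 0.283 0.041] z [ 0.769  0.279 -0.575] y [ 0.344 -0.939  0.005] F [-0.97  0.5  -0.81] w -0.0002 q [ 0.54  0.59  2.68  3.32  1.09 -1.55]
(np.float64(0.003), np.float64(0.01), np.int32(1026), array([0.1, 1. ]))
[ 0.53  0.04  2.51  3.54  0.4  -1.83] 0.0
[-0.36 -0.28  2.52  1.5   0.48 -0.3 ] 0.0
[-1.2  -0.18  2.47  1.21  1.02 -0.54] 0.0
[-1.34  0.06  2.34  1.27  0.99 -0.67] 0.0
[-1.3   0.41  2.25  1.48  0.92 -0.97] 0.0
[-1.29  0.54  2.29  1.62  0.91 -1.18] 0.0
[-1.11  0.56  2.19  1.73  0.84 -1.09] 0.0
d [ 0.367  0.016 -0.386] a [0.001 0.005 0.004]
d [ 0.03   0.639 -0.305] a [-0.055 -0.     0.038]
d [-0.1    0.699 -0.143] a [-0.055  0.     0.038]
d [-0.097  0.679  0.001] a [-0.073 -0.     0.051]
d [-0.236  0.408  0.36 ] a [0. 0. 0.]
d [-0.165  0.     0.14 ] a [0. 0. 0.]
d [0.179 0.    0.256] a [0. 0. 0.]
```

```bash

python3 -m jog '[{"dx":0.09,"dy":0,"dz":-0.09,"ax":0,"ay":0,"az":0,"grip":-1},{"dx":0.18,"dy":0,"dz":-0.19,"ax":0,"ay":0,"az":0,"grip":-1},{"dx":0.27,"dy":0,"dz":-0.28,"ax":0,"ay":0,"az":0,"grip":-1},{"dx":0.37,"dy":0.01,"dz":-0.38,"ax":0,"ay":0,"az":0,"grip":-1}]'
python3 -m jog '[{"dx":0.006,"dy":0.128,"dz":-0.06,"ax":-0.01,"ay":0,"az":0.007,"grip":-1},{"dx":0.012,"dy":0.256,"dz":-0.12,"ax":-0.02,"ay":0,"az":0.015,"grip":-1},{"dx":0.018,"dy":0.383,"dz":-0.183,"ax":-0.03,"ay":0,"az":0.022,"grip":-1},{"dx":0.03,"dy":0.5,"dz":-0.25,"ax":-0.045,"ay":0,"az":0.03,"grip":-1},{"dx":0.03,"dy":0.64,"dz":-0.3,"ax":-0.055,"ay":0,"az":0.038,"grip":-1}]'
cat > go.py <<'E'
from lid import *
from scipy.spatial.transform import Slerp
import sys
np.set_printoptions(precision=3,suppress=True)
show();s,r=pose();B=tilt(55,0);C=tilt(55,14);q=s["qpos"]
w=[((.42,.10,.22),C),((.42,-.08,.22),tilt(55,8)),((.43,-.25,.2),B),((.47,-.352,.10),B),((.475,-.352,.046),B),((.553,-.352,.046),B)][int(sys.argv[1]):]
for p,t in w: q,e=ik(p,t,q);print(q.round(2),round(e,4))
plan(w)
E
python3 go.py 0
```

```text
clock: 13.07
position: [0.4241, 0.2741, 0.1712]
ee_rot: [-0.079, 0.874, 0.157, 0.453]
contact_force: [2.2, -2.0, -0.5]
width: 0.0003
gripper_force: 0.0
clock: 13.48
position: [0.4271, 0.1765, 0.207]
ee_rot: [-0.067, 0.876, 0.123, 0.461]
contact_force: [-0.2, 0.1, 0.2]
width: -0.0003
gripper_force: 0.0
t13.48 pos [0.427 0.176 0.207] z [ 0.792  0.231 -0.566] y [ 0.277 -0.961 -0.003] F [-0.19  0.09  0.2 ] w -0.0003 q [ 0.16 -0.15  2.53  2.67  0.23 -1.17]
[-0.36 -0.28  2.52  1.5   0.48 -0.3 ] 0.0
[-1.2  -0.18  2.47  1.21  1.02 -0.54] 0.0
[-1.34  0.06  2.34  1.27  0.99 -0.67] 0.0
[-1.3   0.41  2.25  1.48  0.92 -0.97] 0.0
[-1.29  0.54  2.29  1.62  0.91 -1.18] 0.0
[-1.11  0.56  2.19  1.73  0.84 -1.09] 0.0
d [-0.02   0.286 -0.122] a [-0.02  -0.006  0.011]
d [-0.1    0.699 -0.143] a [-0.055  0.     0.038]
d [-0.097  0.679  0.001] a [-0.073  0.     0.051]
d [-0.236  0.408  0.36 ] a [0. 0. 0.]
d [-0.165  0.     0.14 ] a [0. 0. 0.]
d [0.179 0.    0.256] a [0. 0. 0.]
```

```bash

python3 -m jog '[{"dx":-0.004,"dy":0.06,"dz":-0.024,"ax":-0.004,"ay":0,"az":0.002,"grip":-1},{"dx":-0.008,"dy":0.12,"dz":-0.048,"ax":-0.008,"ay":0,"az":0.005,"grip":-1},{"dx":-0.012,"dy":0.17,"dz":-0.073,"ax":-0.012,"ay":0,"az":0.007,"grip":-1},{"dx":-0.016,"dy":0.23,"dz":-0.1,"ax":-0.016,"ay":0,"az":0.009,"grip":-1},{"dx":-0.02,"dy":0.286,"dz":-0.12,"ax":-0.02,"ay":-0.006,"az":0.011,"grip":-1}]'
python3 -m jog '[{"dx":-0.02,"dy":0.14,"dz":-0.028,"ax":-0.011,"ay":0,"az":0.008,"grip":-1},{"dx":-0.04,"dy":0.28,"dz":-0.057,"ax":-0.022,"ay":0,"az":0.015,"grip":-1},{"dx":-0.06,"dy":0.42,"dz":-0.086,"ax":-0.033,"ay":0,"az":0.023,"grip":-1},{"dx":-0.08,"dy":0.56,"dz":-0.114,"ax":-0.044,"ay":0,"az":0.03,"grip":-1},{"dx":-0.1,"dy":0.7,"dz":-0.143,"ax":-0.055,"ay":0,"az":0.038,"grip":-1}]'
python3 go.py 1
```

```text
clock: 13.9
position: [0.4269, 0.1187, 0.2224]
ee_rot: [-0.06, 0.874, 0.114, 0.469]
contact_force: [0.1, 0.7, 0.6]
width: 0.0
gripper_force: 0.0
clock: 14.32
position: [0.43, -0.0205, 0.2222]
ee_rot: [-0.036, 0.879, 0.07, 0.471]
contact_force: [1.1, -0.8, 0.2]
width: -0.0003
gripper_force: 0.0
t14.32 pos [ 0.43  -0.021  0.222] z [ 0.823  0.129 -0.553] y [ 0.157 -0.988  0.002] F [ 1.11 -0.76  0.2 ] w -0.0003 q [-0.97 -0.23  2.53  1.34  0.88 -0.51]
[-1.2  -0.18  2.47  1.21  1.02 -0.54] 0.0
[-1.34  0.06  2.34  1.27  0.99 -0.67] 0.0
[-1.3   0.41  2.25  1.48  0.92 -0.97] 0.0
[-1.29  0.54  2.29  1.62  0.91 -1.18] 0.0
[-1.11  0.56  2.19  1.73  0.84 -1.09] 0.0
d [-0.05   0.229 -0.059] a [-0.009 -0.016  0.007]
d [-0.097  0.679  0.001] a [-0.073  0.     0.051]
d [-0.236  0.408  0.36 ] a [0. 0. 0.]
d [-0.165  0.     0.14 ] a [0. 0. 0.]
d [0.179 0.    0.256] a [0. 0. 0.]
```

```bash

python3 -m jog '[{"dx":-0.025,"dy":0.15,"dz":-0.02,"ax":-0.014,"ay":-0.016,"az":0.01,"grip":-1},{"dx":-0.05,"dy":0.3,"dz":-0.04,"ax":-0.028,"ay":-0.016,"az":0.02,"grip":-1},{"dx":-0.09,"dy":0.46,"dz":-0.05,"ax":-0.043,"ay":-0.016,"az":0.03,"grip":-1},{"dx":-0.12,"dy":0.62,"dz":-0.05,"ax":-0.058,"ay":-0.016,"az":0.04,"grip":-1},{"dx":-0.15,"dy":0.77,"dz":-0.05,"ax":-0.083,"ay":-0.016,"az":0.058,"grip":-1}]'
python3 go.py 3
```

```text
clock: 14.73
position: [0.4292, -0.2198, 0.1974]
ee_rot: [0.002, 0.887, -0.003, 0.461]
contact_force: [0.5, -0.7, -0.5]
width: -0.0
gripper_force: 0.0
t14.73 pos [ 0.429 -0.22   0.197] z [ 0.818 -0.007 -0.575] y [-0.008 -1.     0.001] F [ 0.52 -0.74 -0.45] w -0.0 q [-1.31  0.03  2.41  1.32  0.95 -0.7 ]
[-1.3   0.41  2.25  1.48  0.92 -0.97] 0.0
[-1.29  0.54  2.29  1.62  0.91 -1.18] 0.0
[-1.11  0.56  2.19  1.73  0.84 -1.09] 0.0
d [-0.223  0.527  0.361] a [ 0.004  0.001 -0.002]
d [-0.165  0.     0.14 ] a [0. 0. 0.]
d [0.179 0.    0.256] a [0. 0. 0.]
```

```bash

python3 -m jog '[{"dx":-0.045,"dy":0.11,"dz":0.07,"ax":0,"ay":0,"az":0,"grip":-1},{"dx":-0.09,"dy":0.21,"dz":0.144,"ax":0,"ay":0,"az":0,"grip":-1},{"dx":-0.134,"dy":0.32,"dz":0.216,"ax":0,"ay":0,"az":0,"grip":-1},{"dx":-0.18,"dy":0.43,"dz":0.29,"ax":0,"ay":0,"az":0,"grip":-1},{"dx":-0.223,"dy":0.527,"dz":0.36,"ax":0.004,"ay":0,"az":0,"grip":-1}]'
python3 -m jog '[{"dx":-0.04,"dy":0,"dz":0.035,"ax":0,"ay":0,"az":0,"grip":-1},{"dx":-0.08,"dy":0,"dz":0.07,"ax":0,"ay":0,"az":0,"grip":-1},{"dx":-0.12,"dy":0,"dz":0.105,"ax":0,"ay":0,"az":0,"grip":-1},{"dx":-0.165,"dy":0,"dz":0.14,"ax":0,"ay":0,"az":0,"grip":-1},{"dx":-0.165,"dy":0,"dz":0.14,"ax":0,"ay":0,"az":0,"grip":-1}]'
python3 go.py 5
python3 - <<'E'
from lid import *
s=manip.get_image("top")["img"][:,:,::-1];w=manip.get_image("wrist")["img"][:,:,::-1]
cv2.imwrite("pics/pr.png",np.hstack([cv2.resize(s[140:260,320:480],(400,300),interpolation=cv2.INTER_CUBIC),cv2.resize(w,(400,300))]))
E
```

```text
clock: 15.15
position: [0.4712, -0.3492, 0.0983]
ee_rot: [-0.002, 0.887, -0.0, 0.461]
contact_force: [0.2, -0.5, 0.7]
width: 0.0
gripper_force: 0.0
clock: 15.57
position: [0.4754, -0.3467, 0.0432]
ee_rot: [-0.004, 0.888, -0.001, 0.46]
contact_force: [-1.1, 0.8, 0.6]
width: -0.0
gripper_force: 0.0
t15.57 pos [ 0.475 -0.347  0.043] z [ 0.817  0.006 -0.577] y [ 0.002 -1.    -0.008] F [-1.07  0.76  0.55] w -0.0 q [-1.28  0.55  2.32  1.65  0.9  -1.22]
[-1.11  0.56  2.19  1.73  0.84 -1.09] 0.0
d [0.188 0.022 0.247] a [-0.004  0.003 -0.003]
```

View pics/pr.png

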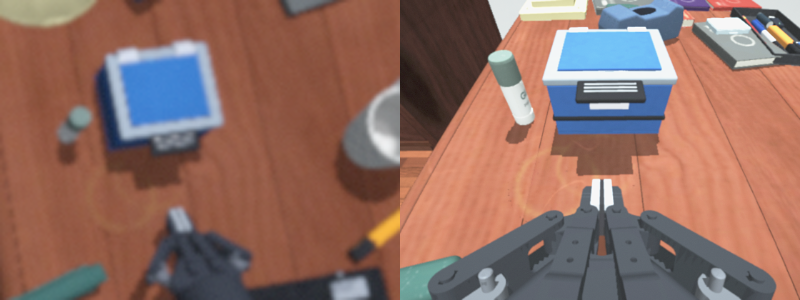

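The right case faces the tool squarely. The tab centre is at (611,92) against the finger line at column 601, so I go about 8 mm further right and insert.

```bash

python3 -m jog '[{"dx":0.036,"dy":0.007,"dz":0.05,"ax":0,"ay":0,"az":0,"grip":-1},{"dx":0.072,"dy":0.014,"dz":0.1,"ax":0,"ay":0,"az":0,"grip":-1},{"dx":0.108,"dy":0.02,"dz":0.15,"ax":0,"ay":0,"az":0,"grip":-1},{"dx":0.145,"dy":0.027,"dz":0.2,"ax":0,"ay":0,"az":0,"grip":-1},{"dx":0.18,"dy":0.034,"dz":0.25,"ax":0,"ay":0,"az":0,"grip":-1}]'
python3 -m jog '[{"dx":0,"dy":0,"dz":0,"ax":0,"ay":0,"az":0,"grip":-1},{"dx":0,"dy":0,"dz":0,"ax":0,"ay":0,"az":0,"grip":-1}]'
python3 - <<'E'
from lid import *
ref=pickle.load(open("side.pkl","rb"))
show();d=manip.get_image("side");print(angle(d,"R",ref),angle(d,"L",ref))
_,T=pose();p0=pose()[0]["position"]
for t in(.1,.25,.4,.5,.6,.7,.78):
  print(t,(T.inv().apply([.132*(1-np.cos(t)),0,.132*np.sin(t)+.003])/.25).round(3))
E
```

```text
clock: 16.08
position: [0.5538, -0.3553, 0.0482]
ee_rot: [-0.002, 0.887, 0.0, 0.462]
contact_force: [-1.3, 0.0, -0.4]
width: -0.0003
gripper_force: 0.0
clock: 16.25
position: [0.5533, -0.3547, 0.0476]
ee_rot: [-0.002, 0.887, 0.001, 0.461]
contact_force: [-1.0, -0.1, -0.2]
width: -0.0002
gripper_force: 0.0
t16.25 pos [ 0.5533 -0.3547  0.0476] z [ 0.819  0.005 -0.574] y [ 0.004 -1.    -0.003] F [-1.04 -0.11 -0.17] w -0.0002 q [-1.11  0.56  2.21  1.74  0.84 -1.11]
(np.float64(-0.0), np.float64(0.03), np.int32(354), array([-0.3,  0.9])) (np.float64(-0.0), np.float64(0.01), np.int32(1007), array([0.1, 1. ]))
0.1 [ 0.054 -0.    -0.035]
0.25 [ 0.126 -0.001 -0.069]
0.4 [ 0.202 -0.001 -0.091]
0.5 [ 0.254 -0.001 -0.1  ]
0.6 [ 0.307 -0.001 -0.103]
0.7 [ 0.36  -0.001 -0.101]
0.78 [ 0.401 -0.001 -0.096]
```

Now lift to about 0.25, slowly, because a sound hinge resists more.

```bash

python3 -m jog '[{"dx":0.02,"dy":0,"dz":-0.014,"ax":0,"ay":0,"az":0,"grip":-1},{"dx":0.037,"dy":0,"dz":-0.025,"ax":0,"ay":0,"az":0,"grip":-1},{"dx":0.054,"dy":0,"dz":-0.035,"ax":0,"ay":0,"az":0,"grip":-1},{"dx":0.074,"dy":0,"dz":-0.045,"ax":0,"ay":0,"az":0,"grip":-1},{"dx":0.09,"dy":0,"dz":-0.053,"ax":0,"ay":0,"az":0,"grip":-1}]'
python3 - <<'E'
from lid import *
ref=pickle.load(open("side.pkl","rb"))
show();d=manip.get_image("side");print(angle(d,"R",ref));show()
E
```

```text
clock: 16.72
position: [0.5533, -0.3544, 0.0717]
ee_rot: [-0.003, 0.888, -0.001, 0.459]
contact_force: [-7.1, 0.6, -2.4]
width: 0.0002
gripper_force: 3.0
t16.72 pos [ 0.5533 -0.3544  0.0717] z [ 0.816  0.005 -0.578] y [ 0.002 -1.    -0.006] F [-7.1   0.56 -2.38] w 0.0002 q [-1.11  0.5   2.19  1.67  0.83 -1.01]
(np.float64(0.159), np.float64(0.15), np.int32(328), array([-0.3,  0.9]))
t16.77 pos [ 0.5536 -0.3545  0.0726] z [ 0.817  0.004 -0.577] y [ 0.002 -1.    -0.005] F [-6.51  1.84 -1.92] w 0.0003 q [-1.11  0.5   2.19  1.67  0.83 -1.  ]
```

```bash

python3 -m jog '[{"dx":0.02,"dy":0,"dz":-0.016,"ax":0,"ay":0,"az":0,"grip":-1},{"dx":0.04,"dy":0,"dz":-0.026,"ax":0,"ay":0,"az":0,"grip":-1},{"dx":0.06,"dy":0,"dz":-0.034,"ax":0,"ay":0,"az":0,"grip":-1},{"dx":0.08,"dy":0,"dz":-0.041,"ax":0,"ay":0,"az":0,"grip":-1},{"dx":0.105,"dy":0,"dz":-0.048,"ax":0,"ay":0,"az":0,"grip":-1}]'
python3 - <<'E'
from lid import *
ref=pickle.load(open("side.pkl","rb"))
show();d=manip.get_image("side");print(angle(d,"R",ref));show()
E
```

```text
clock: 17.18
position: [0.5601, -0.3545, 0.1011]
ee_rot: [-0.003, 0.888, -0.0, 0.461]
contact_force: [-1.1, 1.0, -3.2]
width: -0.0002
gripper_force: 1.7
t17.18 pos [ 0.5601 -0.3545  0.1011] z [ 0.818  0.006 -0.576] y [ 0.003 -1.    -0.006] F [-1.1   0.97 -3.24] w -0.0002 q [-1.09  0.45  2.16  1.6   0.82 -0.89]
(np.float64(0.38), np.float64(0.2), np.int32(287), array([-0.3,  0.9]))
t17.23 pos [ 0.5609 -0.3546  0.1027] z [ 0.819  0.006 -0.574] y [ 0.004 -1.    -0.004] F [-2.78  2.68 -2.34] w -0.0001 q [-1.09  0.45  2.15  1.6   0.82 -0.89]
```

```bash

python3 -m jog '[{"dx":0.02,"dy":0,"dz":-0.005,"ax":0,"ay":0,"az":0,"grip":-1},{"dx":0.04,"dy":0,"dz":-0.009,"ax":0,"ay":0,"az":0,"grip":-1},{"dx":0.06,"dy":0,"dz":-0.012,"ax":0,"ay":0,"az":0,"grip":-1},{"dx":0.08,"dy":0,"dz":-0.013,"ax":0,"ay":0,"az":0,"grip":-1},{"dx":0.1,"dy":0,"dz":-0.013,"ax":0,"ay":0,"az":0,"grip":-1}]'
python3 -m jog '[{"dx":0.02,"dy":0,"dz":0,"ax":0,"ay":0,"az":0,"grip":-1},{"dx":0.04,"dy":0,"dz":0.001,"ax":0,"ay":0,"az":0,"grip":-1},{"dx":0.06,"dy":0,"dz":0.002,"ax":0,"ay":0,"az":0,"grip":-1},{"dx":0.08,"dy":0,"dz":0.004,"ax":0,"ay":0,"az":0,"grip":-1},{"dx":0.1,"dy":0,"dz":0.006,"ax":0,"ay":0,"az":0,"grip":-1}]'
python3 - <<'E'
from lid import *
ref=pickle.load(open("side.pkl","rb"))
show();d=manip.get_image("side");print(angle(d,"R",ref));show()
E
```

```text
clock: 17.65
position: [0.5718, -0.3548, 0.1233]
ee_rot: [-0.003, 0.888, -0.0, 0.461]
contact_force: [-4.2, 2.3, -1.5]
width: 0.0002
gripper_force: 1.7
clock: 18.07
position: [0.5877, -0.3551, 0.1429]
ee_rot: [-0.003, 0.888, -0.0, 0.461]
contact_force: [-2.2, 1.0, -2.9]
width: 0.0
gripper_force: 1.8
t18.07 pos [ 0.5877 -0.3551  0.1429] z [ 0.818  0.005 -0.575] y [ 0.002 -1.    -0.006] F [-2.19  1.02 -2.87] w 0.0 q [-1.04  0.39  2.08  1.52  0.79 -0.7 ]
(np.float64(0.795), np.float64(0.29), np.int32(167), array([-0.3,  0.9]))
t18.12 pos [ 0.5885 -0.3552  0.1439] z [ 0.819  0.005 -0.574] y [ 0.003 -1.    -0.005] F [-1.19  2.16 -2.23] w 0.0001 q [-1.04  0.39  2.08  1.52  0.79 -0.7 ]
```

Held at 0.795 rad. Hold briefly for step 2, then ease off downward.

```bash

python3 -m jog '[{"dx":0,"dy":0,"dz":0,"ax":0,"ay":0,"az":0,"grip":-1},{"dx":0,"dy":0,"dz":0,"ax":0,"ay":0,"az":0,"grip":-1},{"dx":-0.01,"dy":0,"dz":0,"ax":0,"ay":0,"az":0,"grip":-1},{"dx":-0.022,"dy":0,"dz":0,"ax":0,"ay":0,"az":0,"grip":-1},{"dx":-0.035,"dy":0,"dz":0,"ax":0,"ay":0,"az":0,"grip":-1}]'
python3 -m jog '[{"dx":-0.01,"dy":0,"dz":-0.003,"ax":0,"ay":0,"az":0,"grip":-1},{"dx":-0.02,"dy":0,"dz":-0.006,"ax":0,"ay":0,"az":0,"grip":-1},{"dx":-0.03,"dy":0,"dz":-0.006,"ax":0,"ay":0,"az":0,"grip":-1},{"dx":-0.03,"dy":0,"dz":-0.006,"ax":0,"ay":0,"az":0,"grip":-1}]'
python3 - <<'E'
from lid import *
ref=pickle.load(open("side.pkl","rb"))
for i in(0,1):show();d=manip.get_image("side");print(angle(d,"R",ref))
E
```

```text
clock: 18.53
position: [0.5823, -0.3554, 0.1353]
ee_rot: [-0.003, 0.887, -0.0, 0.461]
contact_force: [-0.0, 0.2, -0.2]
width: 0.0003
gripper_force: 0.0
clock: 18.87
position: [0.5763, -0.355, 0.1294]
ee_rot: [-0.003, 0.888, -0.001, 0.46]
contact_force: [0.1, 0.0, -0.2]
width: 0.0002
gripper_force: 0.0
t18.87 pos [ 0.5763 -0.355   0.1294] z [ 0.817  0.005 -0.576] y [ 0.002 -1.    -0.006] F [ 0.13  0.01 -0.19] w 0.0002 q [-1.06  0.41  2.11  1.54  0.8  -0.76]
(np.float64(0.803), np.float64(0.43), np.int32(162), array([-0.3,  0.9]))
t18.92 pos [ 0.5765 -0.3551  0.1297] z [ 0.818  0.005 -0.576] y [ 0.002 -1.    -0.006] F [-0.3  -0.9   0.14] w 0.0 q [-1.06  0.41  2.11  1.54  0.8  -0.76]
(np.float64(0.803), np.float64(0.52), np.int32(163), array([-0.3,  0.9]))
```

The right lid stayed at 0.80 rad with zero force, so it holds. Retreating.

```bash

python3 -m jog '[{"dx":-0.05,"dy":0,"dz":0,"ax":0,"ay":0,"az":0,"grip":-1},{"dx":-0.1,"dy":0,"dz":-0.06,"ax":0,"ay":0,"az":0,"grip":-1},{"dx":-0.1,"dy":0,"dz":-0.2,"ax":0,"ay":0,"az":0,"grip":-1},{"dx":-0.1,"dy":0,"dz":-0.34,"ax":0,"ay":0,"az":0,"grip":-1},{"dx":-0.1,"dy":0,"dz":-0.48,"ax":0,"ay":0,"az":0,"grip":-1}]'
python3 -m jog '[{"dx":0,"dy":0,"dz":0,"ax":0,"ay":0,"az":0,"grip":-1},{"dx":0,"dy":0,"dz":0,"ax":0,"ay":0,"az":0,"grip":-1},{"dx":0,"dy":0,"dz":0,"ax":0,"ay":0,"az":0,"grip":-1}]'
python3 - <<'E'
from lid import *
ref=pickle.load(open("side.pkl","rb"))
show();d=manip.get_image("side");print(angle(d,"R",ref),angle(d,"L",ref))
cv2.imwrite("pics/end.png",d["img"][:,:,::-1])
E
```

```text
clock: 19.38
position: [0.4633, -0.3549, 0.1788]
ee_rot: [-0.004, 0.888, -0.0, 0.46]
contact_force: [-0.2, -1.0, 0.7]
width: 0.0002
gripper_force: 0.0
clock: 19.63
position: [0.4643, -0.3558, 0.1788]
ee_rot: [-0.003, 0.888, -0.0, 0.461]
contact_force: [-0.4, -0.3, -0.7]
width: 0.0001
gripper_force: 0.0
t19.63 pos [ 0.4643 -0.3558  0.1788] z [ 0.818  0.004 -0.575] y [ 0.002 -1.    -0.005] F [-0.36 -0.35 -0.66] w 0.0001 q [-1.31  0.25  2.17  1.3   0.97 -0.68]
(np.float64(0.803), np.float64(0.43), np.int32(162), array([-0.3,  0.9])) (np.float64(0.002), np.float64(0.04), np.int32(1006), array([0.1, 1. ]))
```

View pics/end.png

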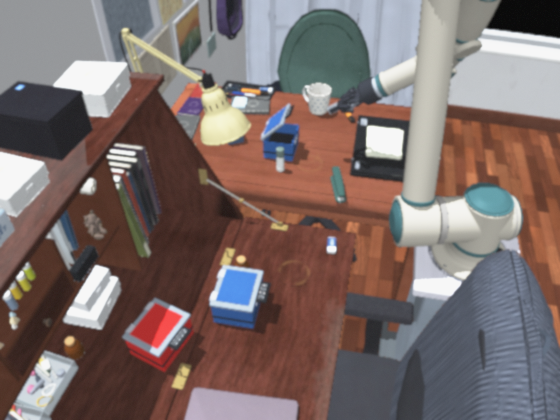

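The right lid stands half open at (277,125), the left case at (240,295) is shut, and the gripper at (345,105) is clear of everything. Handing in.

```bash
python3 -c "
from rig import manip
print(manip.sign_off())"
```

```text
the job is handed in; nothing more can be done
None
```

The left hinge is the worn one: I brought its lid back down on the fingertips until shut. The right lid holds and stands at about 0.80 rad with the arm clear; I handed the job in at about 19.7 s, and no verdict was returned.

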